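# Hang up the hand sanders and swing the lamp over the drawing

### The job

First swing the lamp aside, away from the robot, so that its head is well clear of the drawing sheet below it. Then clear the hand sanders off the table: hang each one on its own twin-prong hook of the wooden rail, both prongs under the bar of its handle. When all of them hang, swing the lamp back so that its head is over the middle of the sheet; leave the paint tin, mug and glue jar alone.

Things in the scene. Friction and masses are not known exactly. Their poses are not given: they have to be found in the camera images.
- sander0: hand sander: grey pad 70 mm wide (x), 106 mm long (y), 14 mm thick, with a wooden bridge handle on top, both ends alike. Origin: centre of the pad's underside; z up. Starts pad down. Handle: a bar along y on two uprights 10 mm thick at y = +-47 mm; under the bar is a through opening (along x) 84 mm long, 14 to 56 mm above the underside. 3 or 4 are present, absent ones read None
- sander0_bar (a point): middle of the handle bar of sander0: bar 20 by 20 mm square, 104 mm long along y, centre 66 mm above the pad's underside; axes as the sander's
- sander1: hand sander: grey pad 70 mm wide (x), 106 mm long (y), 14 mm thick, with a wooden bridge handle on top, both ends alike. Origin: centre of the pad's underside; z up. Starts pad down. Handle: a bar along y on two uprights 10 mm thick at y = +-47 mm; under the bar is a through opening (along x) 84 mm long, 14 to 56 mm above the underside. 3 or 4 are present, absent ones read None
- sander1_bar (a point): middle of the handle bar of sander1: bar 20 by 20 mm square, 104 mm long along y, centre 66 mm above the pad's underside; axes as the sander's
- sander2: hand sander: grey pad 70 mm wide (x), 106 mm long (y), 14 mm thick, with a wooden bridge handle on top, both ends alike. Origin: centre of the pad's underside; z up. Starts pad down. Handle: a bar along y on two uprights 10 mm thick at y = +-47 mm; under the bar is a through opening (along x) 84 mm long, 14 to 56 mm above the underside. 3 or 4 are present, absent ones read None
- sander2_bar (a point): middle of the handle bar of sander2: bar 20 by 20 mm square, 104 mm long along y, centre 66 mm above the pad's underside; axes as the sander's
- sander3: hand sander: grey pad 70 mm wide (x), 106 mm long (y), 14 mm thick, with a wooden bridge handle on top, both ends alike. Origin: centre of the pad's underside; z up. Starts pad down. Handle: a bar along y on two uprights 10 mm thick at y = +-47 mm; under the bar is a through opening (along x) 84 mm long, 14 to 56 mm above the underside. 3 or 4 are present, absent ones read None
- sander3_bar (a point): middle of the handle bar of sander3: bar 20 by 20 mm square, 104 mm long along y, centre 66 mm above the pad's underside; axes as the sander's
- rail: fixed wooden rail: a beam 560 mm long (y), x 0 to 20 mm, top 146 mm up, on end posts, with four steel hooks pointing to its -x, roughly at the robot. Origin on the table below the middle of the beam's front. A hook = a steel plate with two level prongs 8 mm thick, 54 mm apart (centres), 136 mm up, to x = -100 mm, then tips turned up to x = -112, 154 mm up. Hooks at y = 195, 65, -65, -195 mm
- hook0 (a point): where a handle's bar rests on hook 0 (rail y = +195 mm): midway between its prongs, 60 mm in front of the beam, 150 mm above the table = height of the bar's centre at rest on the prongs; axes as the rail's
- hook1 (a point): where a handle's bar rests on hook 1 (rail y = +65 mm): midway between its prongs, 60 mm in front of the beam, 150 mm above the table = height of the bar's centre at rest on the prongs; axes as the rail's
- hook2 (a point): where a handle's bar rests on hook 2 (rail y = -65 mm): midway between its prongs, 60 mm in front of the beam, 150 mm above the table = height of the bar's centre at rest on the prongs; axes as the rail's
- hook3 (a point): where a handle's bar rests on hook 3 (rail y = -195 mm): midway between its prongs, 60 mm in front of the beam, 150 mm above the table = height of the bar's centre at rest on the prongs; axes as the rail's
- lamp_head (a point): centre of the lamp head's lower rim: grey conical shade 110 mm across, 360 mm from the hinge axis, rim 190 mm above the table. The level arm (250 mm up) swings about an upright post, the hinge axis, far left; 0.9 N m of friction (2.5 N at the head), stays where left; swings 0.9 rad anticlockwise from its middle (seen from above, head away from the robot), 0.4 rad the other way
- lamp_grip (a point): the grip on top of the lamp head: an upright black fin 60 mm long in the arm's direction, 14 mm thick, standing 48 mm above the shade (from 254 to 302 mm above the table); this point is on its middle plane, 284 mm above the table; x level along the arm, away from the hinge axis 360 mm behind this point; y across the fin, z up
- sheet: the drawing sheet: white paper 210 mm (x) by 150 mm (y) with pale grey sketches, taped flat to the table; origin at its centre. The other sheets lie far away near the table's edges
- paint_tin: paint tin 80 mm across, 95 mm tall, standing on the table; a bystander, to be left alone; origin at the centre of its underside
- mug: white mug 80 mm across, 90 mm tall, standing on the table; a bystander, to be left alone; origin at the centre of its underside
- glue_jar: glue jar 60 mm across, 110 mm tall, standing on the table; a bystander, to be left alone; origin at the centre of its underside

How it is judged:
By the outcome, as a careful person would: the job done as asked, in the order asked, and still so for the second after the job is handed in, with the robot touching nothing.
Of sander0, sander1, sander2, sander3 only 3 to 4 are there at a start; the rules pass over those that are not, and their reading is None.
At some moment in a run one of sander0, sander1, sander2, sander3 may be knocked a few centimetres aside while the robot is not near it.
Once in a run the grip may slacken for a moment while it holds something.
It also fails if it takes over 200 s, if anything falls off the work surface, if the arm or the gripper's body presses on something with over 40 N, if the wrist force passes 120 N, or if a joint passes its speed limit or range.

### The arm

A 6-joint arm with a two-finger parallel gripper is mounted at the origin on the work surface. World frame = base frame: x ahead of the robot, y to its left, z up, the work surface at z = 0. Lengths are in m, angles in rad, forces in N, time in s.
With the tool pointing down it reaches from about 0.35 to 0.975 m from the base axis. Payload 4.9 kg.
Tool frame: the origin (TCP) lies on the centre line of the jaws, within the pads' length; the fingertips stand 19 mm ahead of it and the grasp point (between the pads) is the TCP; z points along the fingers, y is the line along which they close (so a half turn about z gives the same grasp; the last joint's range is limited). The gripper opens to 85 mm and grips with 20 to 120 N. Pads are 22 mm wide; open, the fingers measure 114 mm over their backs; the gripper's body (76 mm by 85 mm) begins 54 mm behind the grasp point. The pads swing forward as they close: fully open they stand 13 mm farther back than shut.
Start: joints at [-1.444, 0.053, 1.613, -0, 1.476, -0.119], TCP at [0.152, -0.606, 0.219] pointing down, gripper open.
Joint ranges: [-3.01, 3.01], [-1.01, 2.22], [0.06, 2.58], [-1.02, 4.17], [0.09, 2.62], [-3.14, 3.14]. Speed limits (rad/s): [2.57, 2.57, 3.14, 3.14, 3.14, 3.14].

### API

Orientations are given as a unit quaternion [w, x, y, z].
In Python, from plant import state, grab_frame, ticket, spotter gives the robot as it stands.
- The arm moves only by the tool apply_moves, never from a script. Its argument "series" is a list of rows, each an object of numbers: "jaw": the closure, from 0 (fully open) to 1 (shut); "dx", "dy", "dz": the shift along the tool's x, y, z in mm; "turn": the turn about the tool's z in rad. A call has 1 to 5 rows; each row is the pose to reach, as a shift and turn from the pose commanded when the call began, along the tool's axes at that moment; what a row does not reach only later rows make up. A row lasts 1/12 s, in which the tool goes at most 41.7 mm and 7.16 degrees, less where a joint would pass 70% of its speed; a pose out of reach is approached as far as the arm can. A call with a gripper value outside its range is refused whole. The fingers move at their own pace and stop on an object; the grip force is fixed at half the most. Time passes only in rows, so rows that repeat a pose let the fingers close. It gives the time, the measured TCP pose, the force, the opening and the grip force at its end, in the units of the state.
- state(): the state, without advancing time (a new reading comes with each control period).
- grab_frame(name): name is "scene" or "top" or "wrist"; returns a dict with "pixels" (384x512x3 uint8, red, green, blue), "mtx" (3x3 intrinsics, pixels), "camera_from_world" (4x4, takes a point from world to camera coordinates). Camera axes: x right, y down, z forward; pixel columns grow to the right and rows downward; lengths in m; the calibration is good to about 2 mm. The wrist camera is an equidistant fisheye: a pixel r from the principal point sees the ray r / f radians off the axis. A picture is of the moment at which its call begins. There is no depth.
- ticket.job_done(): hands the job in; it is judged then, once.
Trained networks look in a picture, given as the dict that the camera call returned (one of the last four; its "shot" number tells which), for a name from the list of things; names that differ only in an ending like _2 or _b are one class to them, and where a whole thing is asked for, a point or a joint stands for the part that bears it (a point fixed in the world has none). Each returns a list of dicts, best first, with "conf" (0 to 1); they miss things now and then, are a little off and sometimes report something else, mostly with a low value. They report only what shows in the picture. A call takes as long as a camera call.
- spotter.outline_of(picture, target): "region" (384x512 bool, what is visible of it) and "extent" ([left, top, right, bottom] in pixels, round what is visible of it).
The state is a dict: "time": time; "joint_pos": joint angles; "joint_vel": joint speeds; "joint_efforts": joint torques, N m; "tool_pos": TCP position; "tool_rot": TCP orientation; "contact_force": force on the tool from outside, world axes, zero at the start; "ft_torque": the same for the moment, N m; "gripper_width": opening from 0.0 (shut) to 1.0 (fully open); "grasp_force": force on a finger pad.
Only numpy, scipy, OpenCV 4.12 (cv2) and the standard library are available. Lean on these libraries where they do the work, as an engineer would, in place of code of your own. Each camera call takes 0.05 s, during which the arm holds its last target. There are 200 camera calls.

## Working session

There is one attempt and no reset: what is moved stays moved. The work goes in short steps, Python scripts to look and compute and a tool call to move; the robot and the scene stay as the last step left them, time stands still between calls to the robot, and variables do not carry over. Pictures are saved under pics/ and viewed, at most 14 in all, crops included, and the job is handed in when it is done.

Besides the shell and the picture viewer there is one more tool, called after ">>>" by a JSON object that holds its "fn" and its "kwargs". apply_moves: Moves the arm, as the interface text tells. Its arguments: {"type":"object","properties":{"series":{"type":"array","items":{"type":"object","properties":{"jaw":{"type":"number"},"dx":{"type":"number"},"dy":{"type":"number"},"dz":{"type":"number"},"turn":{"type":"number"}}}}},"required":["series"]}

```bash
mkdir -p pics; ls
cat > h.py <<'E'
import numpy as np,cv2
from plant import state,grab_frame,ticket,spotter
def shot(n,f=None):
    p=grab_frame(n)
    if f: cv2.imwrite('pics/'+f,cv2.cvtColor(p['pixels'],cv2.COLOR_RGB2BGR))
    return p
def at_z(p,uv,z):
    """world points on plane z seen at pixels uv (pinhole cameras)"""
    uv=np.atleast_2d(uv).astype(float);T=p['camera_from_world'];R=T[:3,:3];c=-R.T@T[:3,3]
    d=np.c_[uv,np.ones(len(uv))]@np.linalg.inv(p['mtx']).T@R
    return c+d*((z-c[2])/d[:,2])[:,None]
def proj(p,X):
    X=np.atleast_2d(X);T=p['camera_from_world'];q=(X@T[:3,:3].T+T[:3,3])@p['mtx'].T
    return q[:,:2]/q[:,2:]
E
python3 - <<'E'
from h import *
a=shot('scene','scene0.png');b=shot('top','top0.png')
for n,p in(('scene',a),('top',b)):
    T=p['camera_from_world'];print(n,-T[:3,:3].T@T[:3,3],p['mtx'][0,0])
    for t in['sander0','rail','lamp_head','lamp_grip','sheet','paint_tin','mug','glue_jar']:
        for d in spotter.outline_of(p,t):print(n,t,round(d['conf'],2),np.round(d['extent']))
E
```

```text
pics
scene [ 1.54674912 -0.14132534  1.71100673] 484.07406307890636
scene sander0 0.95 [150. 170. 176. 197.]
scene sander0 0.88 [191. 189. 217. 215.]
scene sander0 0.8 [241. 182. 271. 208.]
scene rail 0.92 [ 95. 203. 254. 284.]
scene lamp_head 0.88 [293. 145. 410. 181.]
scene lamp_grip 0.81 [294. 142. 411. 183.]
scene lamp_grip 0.58 [ 95. 211. 256. 284.]
scene sheet 0.96 [279. 164. 332. 205.]
scene paint_tin 0.59 [289. 240. 311. 265.]
scene paint_tin 0.39 [ 98. 203. 250. 283.]
scene mug 0.71 [353. 162. 374. 192.]
scene glue_jar 0.7 [194. 255. 211. 284.]
scene glue_jar 0.62 [149. 173. 179. 199.]
scene glue_jar 0.41 [286. 237. 311. 265.]
top [0.43231535 0.06259943 1.31240781] 396.2769905636012
top sander0 0.88 [304. 206. 345. 246.]
top sander0 0.65 [245. 214. 280. 241.]
top sander0 0.58 [358. 238. 394. 277.]
top rail 0.62 [276. 117. 465. 207.]
top lamp_grip 0.96 [ 54. 164. 206. 253.]
top sheet 0.64 [159. 206. 232. 275.]
top paint_tin 0.73 [210. 122. 238. 155.]
top paint_tin 0.64 [274. 115. 465. 207.]
top mug 0.87 [ 98. 216. 133. 249.]
top mug 0.58 [305. 211. 340. 246.]
top glue_jar 0.85 [324. 115. 348. 136.]
```

View pics/top0.png

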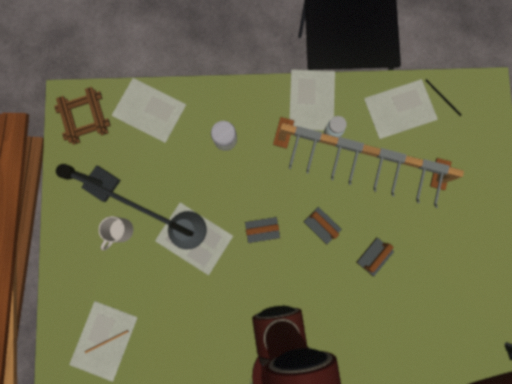

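View pics/scene0.png

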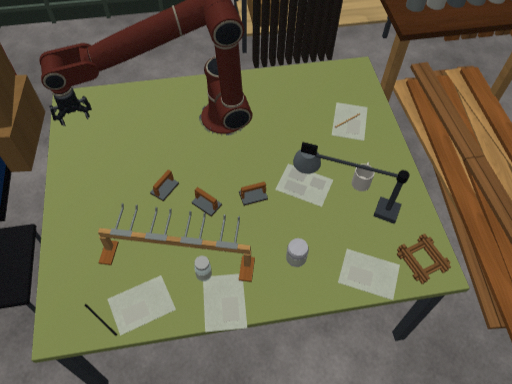

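```bash
cat >> h.py <<'E'
from scipy.optimize import minimize
from itertools import product
def projn(p,X):
    if p.get('fish'):
        T=p['camera_from_world'];r=cv2.Rodrigues(T[:3,:3])[0]
        return cv2.fisheye.projectPoints(np.asarray(X,float).reshape(-1,1,3),r,T[:3,3].copy(),p['mtx'],np.zeros(4))[0].reshape(-1,2)
    return proj(p,X)
def box(a,b): return np.array(list(product(*zip(a,b))),float)/1000
SANDER=[box((-35,-53,0),(35,53,14)),box((-10,-52,56),(10,52,76)),box((-10,-52,14),(10,-42,56)),box((-10,42,14),(10,52,56))]
RAIL=[box((0,-280,106),(20,280,146))]+[box((-112,y+s-4,132),(0,y+s+4,140)) for y in(195,65,-65,-195) for s in(-27,27)]
def place(B,q):
    c,s=np.cos(q[2]),np.sin(q[2]);return B@np.array([[c,s,0],[-s,c,0],[0,0,1]])+[q[0],q[1],q[3] if len(q)>3 else 0]
def render(p,model,q):
    m=np.zeros((384,512),np.uint8)
    for B in model:
        uv=projn(p,place(B,q)).astype(np.float32);h=cv2.convexHull(uv)
        cv2.fillConvexPoly(m,np.round(h*16).astype(np.int32),255,cv2.LINE_AA,4)
    return m/255.
def fit(views,model,q0):
    def cost(q):
        e=0
        for p,M in views:
            r=render(p,model,q);e-=np.minimum(r,M).sum()/np.maximum(r,M).sum()
        return e/len(views)
    best=None
    for dy in(0,.5,-.5,1,1.57):
        s=np.array([q0+np.array(d) for d in((0,0,dy),(.02,0,dy),(0,.02,dy),(0,0,dy+.2))])
        o=minimize(cost,q0,method='Nelder-Mead',options=dict(initial_simplex=s,xatol=1e-4,fatol=1e-5))
        if best is None or o.fun<best.fun:best=o
    return best.x,-best.fun
def notgreen(p,grow=None):
    """mask: not table-coloured, optionally limited to a grown region"""
    h=cv2.cvtColor(p['pixels'],cv2.COLOR_RGB2HSV);m=~((h[...,0]>28)&(h[...,0]<45)&(h[...,1]>90))
    if grow is not None:m&=cv2.dilate(grow.astype(np.uint8),np.ones((9,9)))>0
    return m
E
python3 - <<'E'
from h import *
a=shot('scene');b=shot('top')
A=spotter.outline_of(a,'sander0');B=spotter.outline_of(b,'sander0')
ctr=lambda d:np.array([(d['extent'][0]+d['extent'][2])/2,(d['extent'][1]+d['extent'][3])/2])
for d in B:
    w=at_z(b,ctr(d),.04)[0]
    if d['conf']<.4:print('low',w,d['conf']);continue
    u=proj(a,w)[0];e=min(A,key=lambda e:np.hypot(*(ctr(e)-u)))
    for nm,V in(('sp',[(a,e['region']),(b,d['region'])]),('col',[(a,notgreen(a,e['region'])),(b,notgreen(b,d['region']))])):
        q,s=fit(V,SANDER,np.r_[w[:2],0]);print(nm,round(d['conf'],2),np.round(q,4),round(s,3))
    q,s=fit(V[1:],SANDER,np.r_[w[:2],0]);print('top only',np.round(q,4),round(s,3))
ra=spotter.outline_of(a,'rail')[0]['region'];rb=spotter.outline_of(b,'rail')[0]['region']
w=at_z(b,[[ (288+458)/2,(128+173)/2]],.146)[0]
for V in([(a,ra)],[(b,rb)],[(a,ra),(b,rb)]):print('rail',fit(V,RAIL,np.r_[w[:2],-.3]))
print('hinge',at_z(b,[65,171],.25),'fin',at_z(b,[189,231],.29), 'scene hinge',at_z(a,[402,176],.25),'fin',at_z(a,[309,148],.29))
for t in('sheet','paint_tin','mug','glue_jar'):
    d=spotter.outline_of(b,t)[0];print(t,at_z(b,ctr(d),0 if t=='sheet' else .09))
E
```

```text
sp 0.96 [ 0.3658 -0.3023  0.8581] 0.875
col 0.96 [ 0.3651 -0.3024  0.8464] 0.905
top only [ 0.3653 -0.3019  0.8293] 0.931
sp 0.78 [ 0.4699 -0.1354  2.3181] 0.871
col 0.78 [ 0.4718 -0.1362  2.3195] 0.903
top only [ 0.4722 -0.1357  2.3231] 0.952
sp 0.71 [0.4603 0.0633 0.122 ] 0.441
col 0.71 [0.462  0.0621 0.129 ] 0.475
top only [0.462  0.0621 0.129 ] 0.95
sp 0.67 [ 0.6436 -0.5253  5.4734] 0.117
col 0.67 [ 0.7835 -0.0478 -0.032 ] 0.078
top only [ 0.7835 -0.0478 -0.032 ] 0.156
rail (array([ 0.67833983, -0.26952988, -0.28858862]), np.float64(0.5557666394995014))
rail (array([ 0.68108374, -0.26621466, -0.29606096]), np.float64(0.594232757966692))
rail (array([ 0.67969506, -0.26859224, -0.28854414]), np.float64(0.5680775979575446))
hinge [[0.62917981 0.5956774  0.25      ]] fin [[0.45668145 0.25031529 0.29      ]] scene hinge [[0.62233854 0.59040496 0.25      ]] fin [[0.46964686 0.2674599  0.29      ]]
sheet [[0.43445281 0.28572015 0.        ]]
paint_tin [[0.74911881 0.17092291 0.09      ]]
mug [[0.45990441 0.51097837 0.09      ]]
glue_jar [[ 0.77731237 -0.17665895  0.09      ]]
```

Run:
```python
import cv2
a=cv2.imread('pics/top0.png');s=cv2.imread('pics/scene0.png')
cv2.imwrite('pics/crop0.png',cv2.vconcat([cv2.resize(a[110:290,230:480],None,fx=3,fy=3,interpolation=3)[:,:750],]))
l=cv2.resize(a[150:280,45:245],None,fx=2,fy=2,interpolation=3);r=cv2.resize(s[130:260,280:480],None,fx=2,fy=2,interpolation=3)
cv2.imwrite('pics/crop1.png',cv2.hconcat([l,r]))
```

```text
(no output)
```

View pics/crop0.png

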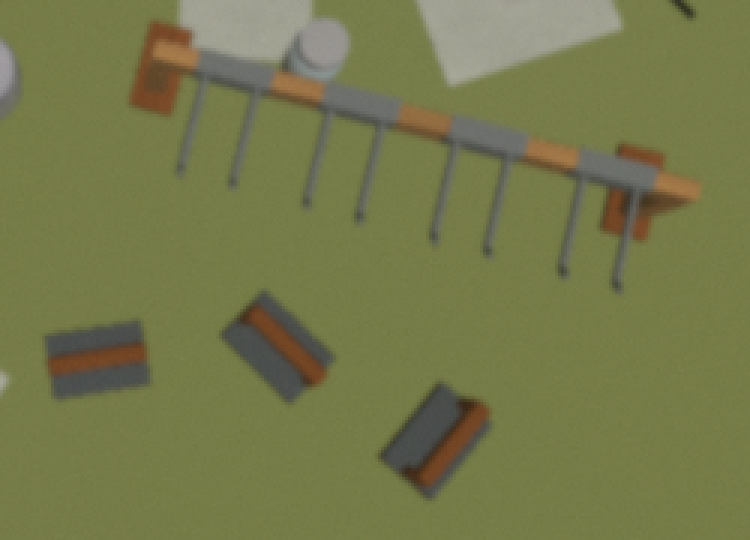

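View pics/crop1.png

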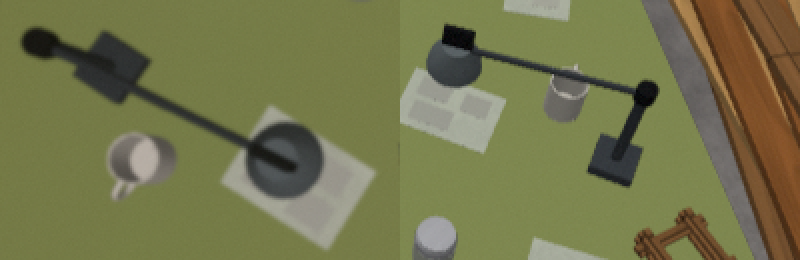

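Run:
```python
from h import *
from scipy.optimize import least_squares
a=shot('scene');b=shot('top')
uv=np.array([(181,174),(233,186),(307,206),(360,220),(434,240),(488,254),(563,273),(617,289),(152,52),(699,193)])/3+[230,110]
P=np.array([(-107,y+s,150) for y in(195,65,-65,-195) for s in(27,-27)]+[(10,280,146),(10,-280,146)])/1000
f=lambda q:(proj(b,place(P,q))-uv).ravel()
o=least_squares(f,[.68,-.27,-.29]);print(o.x,np.round(o.fun,1))
o=least_squares(lambda q:f(q)[:16],[.68,-.27,-.29]);print('tips only',o.x)
o=least_squares(lambda q:f(q)[16:],[.68,-.27,-.29]);print('beam only',o.x)
V=np.array([(250,145),(273.5,157),(297,168),(40,42),(285,160)])/2+[45,150]
for v,z in zip(V,(.302,.302,.302,.26,.195)):print(at_z(b,v,z)[0])
v=np.array([(443,33),(459,37),(474,40),(647,93)])/2+[80,130]
for v,z in zip(v,(.284,.284,.284,.25)):print('scene',at_z(a,v,z)[0])
for p in(a,b):
    for d in spotter.outline_of(p,'sander0'):print(np.round(d['extent']),round(d['conf'],2))
```

```text
[ 0.6792053  -0.26728864 -0.28825622] [-0.8 -0.3 -0.5  0.4 -0.3  0.3 -0.2  0.3  0.3  0.2  0.2  0.3  0.5  0.6
  0.6  0.  -0.1 -1.1  0.2 -0.8]
tips only [ 0.67987871 -0.26743151 -0.28878429]
beam only [ 0.67629527 -0.2669345  -0.28664897]
[0.4791958  0.29651521 0.302     ]
[0.46319484 0.26655275 0.302     ]
[0.4485214  0.23670409 0.302     ]
[0.62732681 0.59065976 0.26      ]
[0.46185194 0.27196831 0.195     ]
scene [0.45366647 0.2428702  0.284     ]
scene [0.4677244  0.27049929 0.284     ]
scene [0.47910101 0.29669531 0.284     ]
scene [0.62539365 0.59517272 0.25      ]
[192. 185. 221. 216.] 0.88
[148. 174. 178. 201.] 0.8
[242. 180. 268. 205.] 0.72
[100. 204. 256. 281.] 0.27
[244. 215. 280. 243.] 0.65
[ 98. 217. 133. 249.] 0.62
[360. 240. 393. 278.] 0.61
[303. 208. 344. 245.] 0.56
```

```bash
cat >> h.py <<'E'
from scipy.spatial.transform import Rotation as Ro
def tool():
    s=state();w,x,y,z=s['tool_rot'];R=Ro.from_quat([x,y,z,w]).as_matrix();return s,np.array(s['tool_pos']),R
def rel(*W):
    """rows (dx,dy,dz mm, turn) from now to world waypoints (x,y,z,psi); psi = world angle of jaw closing line, mod pi"""
    s,t,R=tool();psi0=np.arctan2(R[1,1],R[0,1])
    print('t=%.1f'%s['time'],'tcp',np.round(t,4),'psi %.3f'%psi0,'tilt',np.round(R[:,2],3),'j6 %.2f'%s['joint_pos'][5],'w %.3f'%s['gripper_width'],'g %.1f'%s['grasp_force'],'F',np.round(s['contact_force'],1))
    for w in W:
        d=R.T@(np.array(w[:3])-t)*1000;a=-((w[3]-psi0+np.pi/2)%np.pi-np.pi/2)
        print(np.round(w,3),'->',np.round(d,1),'turn %.3f'%a)
E
python3 - <<'E'
from h import *
rel((.45,-.3,.40,-2.036+np.pi/2),(.465,.268,.40,-2.036+np.pi/2),(.465,.268,.284,-2.036+np.pi/2))
E
```

```text
t=1.6 tcp [ 0.1521 -0.6062  0.2193] psi -1.325 tilt [-0. -0. -1.] j6 -0.12 w 1.002 g 0.0 F [ 0.6 -0.1  0.2]
[ 0.45  -0.3    0.4   -0.465] -> [ 363.5 -224.5 -180.7] turn -0.860
[ 0.465  0.268  0.4   -0.465] -> [ 516.3 -771.8 -180.7] turn -0.860
[ 0.465  0.268  0.284 -0.465] -> [ 516.3 -771.8  -64.7] turn -0.860
```

>>> {"fn": "apply_moves", "kwargs": {"series": [{"dx": 160, "dy": -100, "dz": -80}, {"dx": 160, "dy": -100, "dz": -80}, {"dx": 160, "dy": -100, "dz": -80}, {"dx": 160, "dy": -100, "dz": -80}, {"dx": 160, "dy": -100, "dz": -80}]}}

```text
invalid input at $.series[0]: expected keys jaw, dx, dy, dz, turn
```

>>> {"fn": "apply_moves", "kwargs": {"series": [{"dx": 160, "dy": -100, "dz": -80}, {"dx": 160, "dy": -100, "dz": -80}, {"dx": 160, "dy": -100, "dz": -80}, {"dx": 160, "dy": -100, "dz": -80}, {"dx": 160, "dy": -100, "dz": -80}]}}

```text
invalid input at $.series[0]: expected keys jaw, dx, dy, dz, turn
```

>>> {"fn": "apply_moves", "kwargs": {"series": [{"dx": 50, "dy": -180, "dz": -20}, {"dx": 50, "dy": -180, "dz": -20}, {"dx": 50, "dy": -180, "dz": -20}, {"dx": 50, "dy": -180, "dz": -20}, {"dx": 50, "dy": -180, "dz": -20}]}}

```text
invalid input at $.series[0]: expected keys jaw, dx, dy, dz, turn
```

>>> {"fn": "apply_moves", "kwargs": {"series": [{"dx": 50, "dy": -190, "turn": -0.5}, {"dx": 50, "dy": -190, "turn": -0.5}, {"dx": 50, "dy": -190, "turn": -0.5}, {"dx": 50, "dy": -190, "turn": -0.5}, {"dx": 50, "dy": -190, "turn": -0.5}]}}

```text
invalid input at $.series[0]: expected keys jaw, dx, dy, dz, turn
```

Run:
```python
from h import *
rel((.465,.268,.40,-2.036+np.pi/2),(.465,.268,.284,-2.036+np.pi/2))
```

```text
t=1.6 tcp [ 0.1521 -0.6062  0.2193] psi -1.325 tilt [-0. -0. -1.] j6 -0.12 w 1.002 g 0.0 F [ 0.6 -0.1  0.2]
[ 0.465  0.268  0.4   -0.465] -> [ 516.3 -771.8 -180.7] turn -0.860
[ 0.465  0.268  0.284 -0.465] -> [ 516.3 -771.8  -64.7] turn -0.860
```

>>> {"fn": "apply_moves", "kwargs": {"series": [{"jaw": 0, "dx": 160, "dy": -100, "dz": -80, "turn": 0}, {"jaw": 0, "dx": 160, "dy": -100, "dz": -80, "turn": 0}, {"jaw": 0, "dx": 160, "dy": -100, "dz": -80, "turn": 0}, {"jaw": 0, "dx": 160, "dy": -100, "dz": -80, "turn": 0}, {"jaw": 0, "dx": 160, "dy": -100, "dz": -80, "turn": 0}]}}

```text
time: 2.02
tool_pos: [0.284, -0.4688, 0.3005]
tool_rot: [0.0, 0.992, 0.123, 0.0]
contact_force: [0.2, -0.1, -0.7]
gripper_width: 0.999
grasp_force: 0.0
```

>>> {"fn": "apply_moves", "kwargs": {"series": [{"jaw": 0, "dx": 160, "dy": -100, "dz": -80, "turn": 0}, {"jaw": 0, "dx": 160, "dy": -100, "dz": -80, "turn": 0}, {"jaw": 0, "dx": 160, "dy": -100, "dz": -80, "turn": 0}, {"jaw": 0, "dx": 160, "dy": -100, "dz": -80, "turn": 0}, {"jaw": 0, "dx": 160, "dy": -100, "dz": -80, "turn": 0}]}}

```text
time: 2.43
tool_pos: [0.415, -0.3325, 0.3807]
tool_rot: [0.0, 0.992, 0.123, 0.0]
contact_force: [-0.3, 0.1, 0.2]
gripper_width: 1.0
grasp_force: 0.0
```

>>> {"fn": "apply_moves", "kwargs": {"series": [{"jaw": 0, "dx": 60, "dy": -180, "dz": -20, "turn": 0}, {"jaw": 0, "dx": 60, "dy": -180, "dz": -20, "turn": 0}, {"jaw": 0, "dx": 60, "dy": -180, "dz": -20, "turn": 0}, {"jaw": 0, "dx": 60, "dy": -180, "dz": -20, "turn": 0}, {"jaw": 0, "dx": 60, "dy": -180, "dz": -20, "turn": 0}]}}

```text
time: 2.85
tool_pos: [0.4281, -0.1419, 0.4006]
tool_rot: [0.0, 0.992, 0.124, 0.001]
contact_force: [1.2, -1.1, -0.7]
gripper_width: 1.003
grasp_force: 0.0
```

>>> {"fn": "apply_moves", "kwargs": {"series": [{"jaw": 0, "dx": 60, "dy": -180, "dz": 0, "turn": -0.5}, {"jaw": 0, "dx": 60, "dy": -180, "dz": 0, "turn": -0.5}, {"jaw": 0, "dx": 60, "dy": -180, "dz": 0, "turn": -0.5}, {"jaw": 0, "dx": 60, "dy": -180, "dz": 0, "turn": -0.5}, {"jaw": 0, "dx": 60, "dy": -180, "dz": 0, "turn": -0.5}]}}

```text
time: 3.27
tool_pos: [0.4421, 0.0475, 0.3997]
tool_rot: [-0.0, 0.93, 0.368, 0.001]
contact_force: [1.2, -1.2, -0.1]
gripper_width: 1.003
grasp_force: 0.0
```

Run:
```python
from h import *
rel((.465,.268,.40,-2.036+np.pi/2),(.465,.268,.284,-2.036+np.pi/2))
```

```text
t=3.3 tcp [0.4421 0.0475 0.3997] psi -0.818 tilt [ 0.001  0.001 -1.   ] j6 0.76 w 1.003 g 0.0 F [ 1.2 -1.2 -0.1]
[ 0.465  0.268  0.4   -0.465] -> [ 167.5 -145.2   -0. ] turn -0.352
[ 0.465  0.268  0.284 -0.465] -> [ 167.3 -145.2  116. ] turn -0.352
```

>>> {"fn": "apply_moves", "kwargs": {"series": [{"jaw": 0, "dx": 135, "dy": -118, "dz": 0, "turn": -0.35}, {"jaw": 0, "dx": 135, "dy": -118, "dz": 0, "turn": -0.35}, {"jaw": 0, "dx": 135, "dy": -118, "dz": 0, "turn": -0.35}, {"jaw": 0, "dx": 135, "dy": -118, "dz": 0, "turn": -0.35}, {"jaw": 0, "dx": 135, "dy": -118, "dz": 0, "turn": -0.35}]}}

```text
time: 3.68
tool_pos: [0.4611, 0.2267, 0.3988]
tool_rot: [-0.001, 0.852, 0.523, 0.0]
contact_force: [-0.5, -0.3, -1.3]
gripper_width: 0.998
grasp_force: 0.0
```

Run:
```python
from h import *
p=shot('wrist','w0.png');p['fish']=1
T=p['camera_from_world'];print(-T[:3,:3].T@T[:3,3],T[2,:3],p['mtx'])
print('pred fin',projn(p,[[.465,.268,.302],[.4796,.297,.302],[.4495,.2385,.302]]))
rel((.465,.268,.40,-2.036+np.pi/2))
```

```text
[0.49189925 0.28525061 0.55360265] [-0.1173379  -0.22937527 -0.96623952] [[297.31863964   0.         253.2775394 ]
 [  0.         297.31863964 188.14233516]
 [  0.           0.           1.        ]]
pred fin [[234.49202683 143.1526752 ]
 [234.0936906  104.97197076]
 [234.42680758 181.24802974]]
t=3.7 tcp [0.4612 0.2265 0.3986] psi -0.469 tilt [-0.001  0.001 -1.   ] j6 0.78 w 1.000 g 0.0 F [-1.1 -0.  -1.5]
[ 0.465  0.268  0.4   -0.465] -> [ 38.7 -15.4  -1.3] turn -0.004
```

View pics/w0.png

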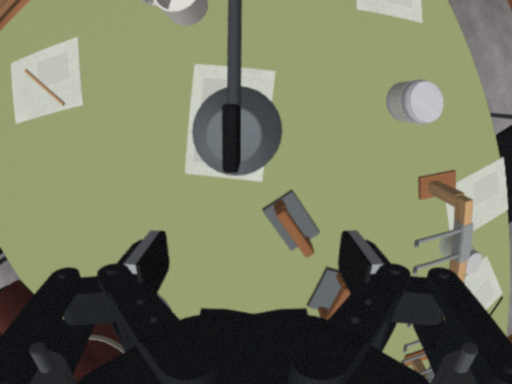

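Run:
```python
from h import *
rel((.4645,.271,.284,-2.036+np.pi/2))
```

```text
t=3.7 tcp [0.4612 0.2265 0.3986] psi -0.469 tilt [-0.001  0.001 -1.   ] j6 0.78 w 1.000 g 0.0 F [-1.1 -0.  -1.5]
[ 0.464  0.271  0.284 -0.465] -> [ 41.1 -17.  114.7] turn -0.004
```

>>> {"fn": "apply_moves", "kwargs": {"series": [{"jaw": 0, "dx": 41, "dy": -17, "dz": 0, "turn": 0}, {"jaw": 0, "dx": 41, "dy": -17, "dz": 30, "turn": 0}, {"jaw": 0, "dx": 41, "dy": -17, "dz": 60, "turn": 0}, {"jaw": 0, "dx": 41, "dy": -17, "dz": 90, "turn": 0}, {"jaw": 0, "dx": 41, "dy": -17, "dz": 112, "turn": 0}]}}

```text
time: 4.15
tool_pos: [0.4647, 0.2656, 0.2845]
tool_rot: [0.0, 0.854, 0.521, -0.001]
contact_force: [-0.0, -0.3, -0.3]
gripper_width: 0.999
grasp_force: 0.0
```

>>> {"fn": "apply_moves", "kwargs": {"series": [{"jaw": 0.5, "dx": 0, "dy": 0, "dz": 0, "turn": 0}, {"jaw": 1, "dx": 0, "dy": 0, "dz": 0, "turn": 0}, {"jaw": 1, "dx": 0, "dy": 0, "dz": 0, "turn": 0}, {"jaw": 1, "dx": 0, "dy": 0, "dz": 0, "turn": 0}, {"jaw": 1, "dx": 0, "dy": 0, "dz": 0, "turn": 0}]}}

```text
time: 4.57
tool_pos: [0.4663, 0.2667, 0.29]
tool_rot: [0.0, 0.854, 0.521, 0.002]
contact_force: [-0.4, -0.2, 0.1]
gripper_width: 0.301
grasp_force: 0.0
```

Run:
```python
from h import *
rel((.4645,.271,.284,-2.036+np.pi/2))
# arc rows in tool frame for rotation a (anticlockwise) about hinge 360 mm toward +tool-x?
s,t,R=tool();print(R, 'hinge guess in tool',R.T@(np.array([.627,.591,t[2]])-t)*1000)
```

```text
t=4.6 tcp [0.4663 0.2667 0.29  ] psi -0.475 tilt [ 0.004  0.001 -1.   ] j6 0.86 w 0.301 g 0.0 F [-0.4 -0.2  0.1]
[ 0.464  0.271  0.284 -0.465] -> [ 3.  -3.6  6. ] turn -0.010
[[ 0.45762392  0.88913772  0.00380318]
 [ 0.88914065 -0.45763168  0.00146176]
 [ 0.00304016  0.00271262 -0.9999917 ]] hinge guess in tool [361.87633052  -5.55238439   1.08511092]
```

>>> {"fn": "apply_moves", "kwargs": {"series": [{"jaw": 1, "dx": 0, "dy": 0, "dz": 0, "turn": 0}, {"jaw": 1, "dx": 0, "dy": 0, "dz": 0, "turn": 0}, {"jaw": 1, "dx": 0, "dy": 0, "dz": 0, "turn": 0}, {"jaw": 1, "dx": 0, "dy": 0, "dz": 0, "turn": 0}]}}

```text
time: 4.9
tool_pos: [0.466, 0.2671, 0.29]
tool_rot: [0.0, 0.854, 0.521, 0.002]
contact_force: [-2.4, 0.3, 6.1]
gripper_width: 0.001
grasp_force: 3.0
```

Run:
```python
from h import *
rel((.4645,.271,.284,-2.036+np.pi/2))
s,t,R=tool();h=R.T@(np.array([.627,.591,t[2]])-t)*1000;print('hinge in tool',h)
for k in range(1,10):
    a=.085*k; # anticlockwise seen from above = -turn about tool z (down)
    c,S=np.cos(-a),np.sin(-a);v=-h[:2];d=h[:2]+np.array([c*v[0]-S*v[1],S*v[0]+c*v[1]]);print(k,np.round(d,0),-a)
```

```text
t=4.9 tcp [0.466  0.2671 0.29  ] psi -0.475 tilt [ 0.003  0.002 -1.   ] j6 0.86 w 0.001 g 3.0 F [-2.4  0.3  6.1]
[ 0.464  0.271  0.284 -0.465] -> [ 2.8 -3.2  6. ] turn -0.010
hinge in tool [361.70849454  -4.90258171   1.12315966]
1 [ 2. 31.] -0.085
2 [ 6. 61.] -0.17
3 [13. 91.] -0.255
4 [ 22. 120.] -0.34
5 [ 34. 149.] -0.42500000000000004
6 [ 48. 176.] -0.51
7 [ 65. 202.] -0.5950000000000001
8 [ 84. 226.] -0.68
9 [104. 249.] -0.765
```

Run:
```python
from h import *
p=shot('wrist');q=shot('scene')
c=cv2.cvtColor(cv2.hconcat([cv2.resize(p['pixels'][60:330,130:380],(500,540)),cv2.resize(q['pixels'][90:240,250:330],(288,540))]),cv2.COLOR_RGB2BGR)
cv2.imwrite('pics/w1.png',c)
p['fish']=1;print(projn(p,[[.466,.267,.29]]))
```

```text
[[251.74578891 230.74216109]]
```

View pics/w1.png

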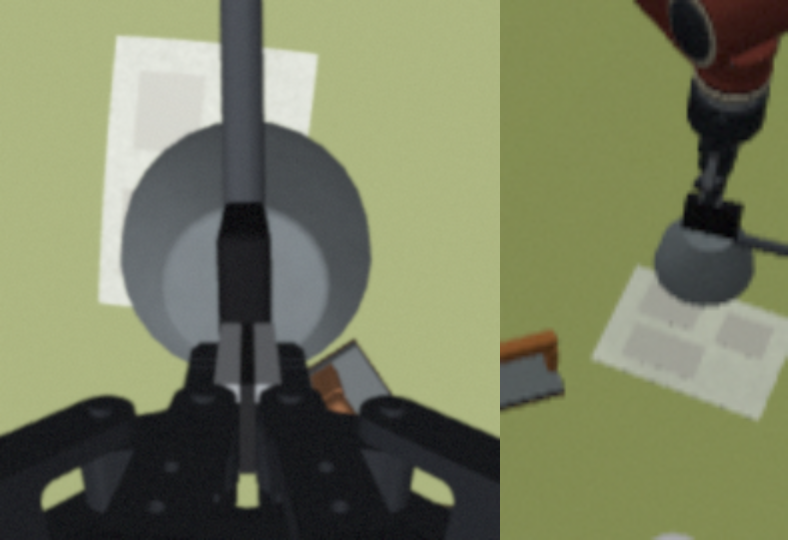

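>>> {"fn": "apply_moves", "kwargs": {"series": [{"jaw": 1, "dx": 0, "dy": 0, "dz": 0, "turn": 0}, {"jaw": 1, "dx": 0, "dy": 0, "dz": 0, "turn": 0}]}}

```text
time: 5.17
tool_pos: [0.466, 0.2671, 0.29]
tool_rot: [0.0, 0.854, 0.521, 0.002]
contact_force: [-1.5, 0.3, 6.0]
gripper_width: 0.0
grasp_force: 3.0
```

Run:
```python
from h import *
p=shot('wrist');p['fish']=1;q=shot('scene')
s,t,R=tool();print(t,s['gripper_width'],s['grasp_force'],s['contact_force'],s['ft_torque'])
pts={'tipshut':t+R[:,2]*.019,'tcp':t}
for n,(u,v,z) in dict(fe=(30,0,.302),ne=(-30,0,.302),fl=(30,7,.302),fr=(30,-7,.302),neb=(-30,0,.254)).items():
    pts[n]=np.array([.466,.269,0])+u/1000*np.array([.449,.893,0])+v/1000*np.array([-.893,.449,0])+[0,0,z]
for n,x in pts.items():
    a=projn(p,[x])[0];b=proj(q,x)[0];print(n,'w1crop',np.round((a-[130,60])*2),'scene px',np.round(b,1),'crop',np.round((b-[250,90])*3.6))
```

```text
[0.46601812 0.26705148 0.29002698] 0.0009731416614582574 3.0351507797604427 [-1.83014782  1.23423744  6.96800871] [ 0.05463482  0.28226607 -0.0279483 ]
tipshut w1crop [244. 317.] scene px [308.1 150.4] crop [209. 217.]
tcp w1crop [243. 341.] scene px [308.7 147.3] crop [211. 206.]
fe w1crop [238. 242.] scene px [317.4 147.1] crop [243. 206.]
ne w1crop [241. 449.] scene px [301.7 143.3] crop [186. 192.]
fl w1crop [210. 242.] scene px [317.8 145.7] crop [244. 201.]
fr w1crop [267. 241.] scene px [316.9 148.5] crop [241. 211.]
neb w1crop [242. 375.] scene px [300.5 151.2] crop [182. 220.]
```

Run:
```python
from h import *
p=shot('wrist');q=shot('scene')
g=lambda im:(255*(im/255.)**.5).astype(np.uint8)
c=cv2.hconcat([cv2.resize(g(p['pixels'][150:310,200:310]),(412,600),interpolation=cv2.INTER_CUBIC),cv2.resize(g(q['pixels'][115:175,290:328]),(380,600),interpolation=cv2.INTER_CUBIC)])
cv2.imwrite('pics/w2.png',cv2.cvtColor(c,cv2.COLOR_RGB2BGR))
```

```text
(no output)
```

View pics/w2.png

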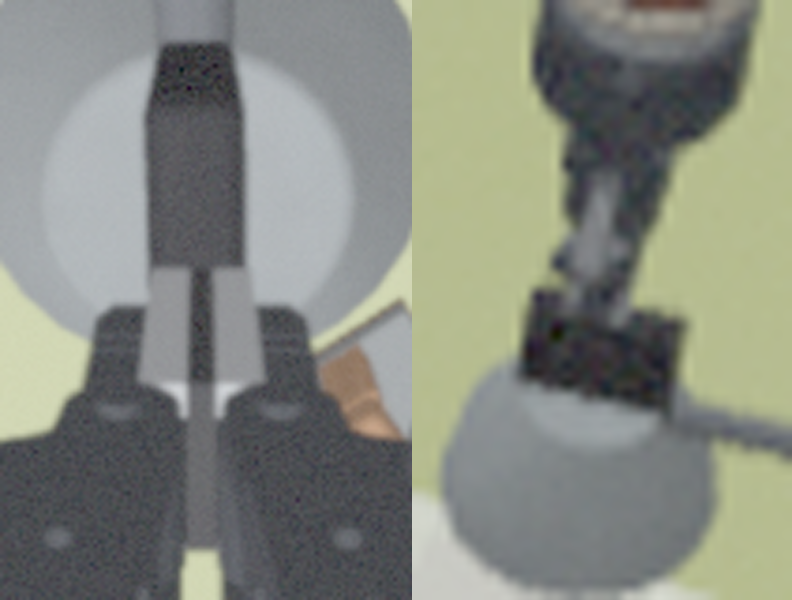

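>>> {"fn": "apply_moves", "kwargs": {"series": [{"jaw": 0, "dx": 3, "dy": -1, "dz": 0, "turn": 0}, {"jaw": 0, "dx": 3, "dy": -1, "dz": -3, "turn": 0}, {"jaw": 0, "dx": 3, "dy": -1, "dz": -3, "turn": 0}, {"jaw": 0, "dx": 3, "dy": -1, "dz": -3, "turn": 0}, {"jaw": 0, "dx": 3, "dy": -1, "dz": -3, "turn": 0}]}}

```text
time: 5.78
tool_pos: [0.4656, 0.2696, 0.2899]
tool_rot: [-0.0, 0.854, 0.521, -0.0]
contact_force: [0.6, 0.3, -0.5]
gripper_width: 0.713
grasp_force: 0.0
```

>>> {"fn": "apply_moves", "kwargs": {"series": [{"jaw": 0, "dx": 0, "dy": 0, "dz": 0, "turn": 0}, {"jaw": 0, "dx": 0, "dy": 0, "dz": 0, "turn": 0}]}}

```text
time: 5.95
tool_pos: [0.4656, 0.2696, 0.2898]
tool_rot: [-0.0, 0.854, 0.521, -0.0]
contact_force: [0.3, -0.6, 0.5]
gripper_width: 0.977
grasp_force: 0.0
```

Run:
```python
from h import *
p=shot('wrist');q=shot('scene');rel((.466,.269,.284,-2.036+np.pi/2))
g=lambda im:(255*(im/255.)**.5).astype(np.uint8)
c=cv2.hconcat([cv2.resize(g(p['pixels'][120:340,130:380]),(500,440),interpolation=cv2.INTER_CUBIC),cv2.resize(g(q['pixels'][115:170,290:326]),(288,440),interpolation=cv2.INTER_CUBIC)])
cv2.imwrite('pics/w3.png',cv2.cvtColor(c,cv2.COLOR_RGB2BGR))
```

```text
t=6.0 tcp [0.4657 0.2696 0.29  ] psi -0.475 tilt [-0. -0. -1.] j6 0.86 w 1.000 g 0.0 F [-0.4  0.1 -0.2]
[ 0.466  0.269  0.284 -0.465] -> [-0.4  0.6  6. ] turn -0.010
```

View pics/w3.png

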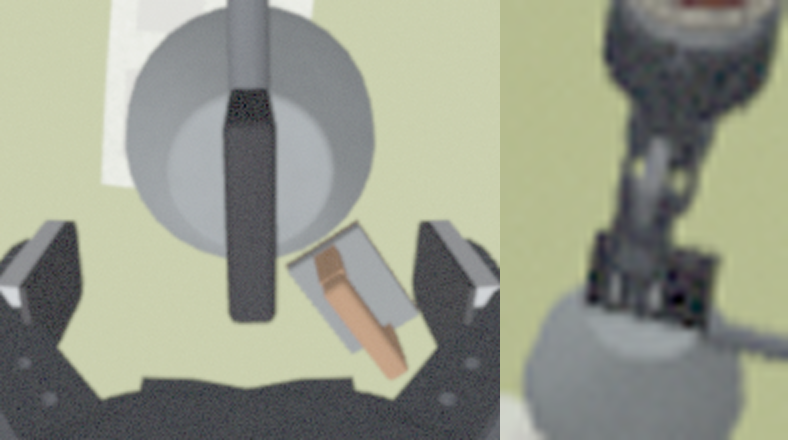

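>>> {"fn": "apply_moves", "kwargs": {"series": [{"jaw": 0, "dx": 0, "dy": 0, "dz": 5, "turn": 0}, {"jaw": 0, "dx": 0, "dy": 0, "dz": 10, "turn": 0}, {"jaw": 0.3, "dx": 0, "dy": 0, "dz": 15, "turn": 0}, {"jaw": 0.6, "dx": 0, "dy": 0, "dz": 15, "turn": 0}, {"jaw": 0.7, "dx": 0, "dy": 0, "dz": 15, "turn": 0}]}}

```text
time: 6.47
tool_pos: [0.4654, 0.2695, 0.2744]
tool_rot: [-0.0, 0.854, 0.521, -0.001]
contact_force: [-0.8, 1.2, -0.1]
gripper_width: 0.6
grasp_force: 0.0
```

>>> {"fn": "apply_moves", "kwargs": {"series": [{"jaw": 0.7, "dx": 0, "dy": 0, "dz": 0, "turn": 0}, {"jaw": 0.8, "dx": 0, "dy": 0, "dz": 0, "turn": 0}, {"jaw": 0.85, "dx": 0, "dy": 0, "dz": 0, "turn": 0}, {"jaw": 0.9, "dx": 0, "dy": 0, "dz": 0, "turn": 0}, {"jaw": 0.9, "dx": 0, "dy": 0, "dz": 0, "turn": 0}]}}

```text
time: 6.88
tool_pos: [0.466, 0.2697, 0.2759]
tool_rot: [0.0, 0.853, 0.521, 0.0]
contact_force: [0.4, -0.4, 1.4]
gripper_width: 0.143
grasp_force: 60.3
```

>>> {"fn": "apply_moves", "kwargs": {"series": [{"jaw": 1, "dx": 0, "dy": 0, "dz": 0, "turn": 0}, {"jaw": 1, "dx": 0, "dy": 0, "dz": 0, "turn": 0}, {"jaw": 1, "dx": 0, "dy": 0, "dz": 0, "turn": 0}]}}

```text
time: 7.13
tool_pos: [0.466, 0.2697, 0.2759]
tool_rot: [0.0, 0.854, 0.521, 0.0]
contact_force: [-0.2, -0.6, 2.1]
gripper_width: 0.144
grasp_force: 60.5
```

>>> {"fn": "apply_moves", "kwargs": {"series": [{"jaw": 1, "dx": 2, "dy": 31, "dz": 0, "turn": -0.085}, {"jaw": 1, "dx": 6, "dy": 61, "dz": 0, "turn": -0.17}, {"jaw": 1, "dx": 13, "dy": 91, "dz": 0, "turn": -0.255}, {"jaw": 1, "dx": 22, "dy": 120, "dz": 0, "turn": -0.34}, {"jaw": 1, "dx": 34, "dy": 149, "dz": 0, "turn": -0.425}]}}

```text
time: 7.55
tool_pos: [0.6142, 0.2321, 0.2759]
tool_rot: [-0.001, 0.723, 0.691, 0.0]
contact_force: [-4.3, 4.9, 6.9]
gripper_width: 0.147
grasp_force: 61.2
```

>>> {"fn": "apply_moves", "kwargs": {"series": [{"jaw": 1, "dx": 2, "dy": 31, "dz": 0, "turn": -0.085}, {"jaw": 1, "dx": 6, "dy": 61, "dz": 0, "turn": -0.17}, {"jaw": 1, "dx": 13, "dy": 91, "dz": 0, "turn": -0.255}, {"jaw": 1, "dx": 13, "dy": 91, "dz": 0, "turn": -0.255}]}}

```text
time: 7.88
tool_pos: [0.7098, 0.2417, 0.2759]
tool_rot: [0.0, 0.63, 0.777, 0.002]
contact_force: [-0.3, 1.8, 5.0]
gripper_width: 0.143
grasp_force: 62.0
```

Run:
```python
from h import *
rel((.7,.25,.276,-1.356+np.pi/2))
b=shot('top')
for d in spotter.outline_of(b,'sheet'):print('sheet',d['conf'],d['extent'])
```

```text
t=7.9 tcp [0.7098 0.2417 0.2759] psi 0.209 tilt [ 0.004  0.003 -1.   ] j6 0.02 w 0.143 g 62.0 F [-0.3  1.8  5. ]
[0.7   0.25  0.276 0.215] -> [10.2 -7.8 -0.1] turn -0.006
sheet 0.68 [54.8, 129.9, 216.2, 176.7]
```

>>> {"fn": "apply_moves", "kwargs": {"series": [{"jaw": 0.5, "dx": 0, "dy": 0, "dz": 0, "turn": 0}, {"jaw": 0, "dx": 0, "dy": 0, "dz": 0, "turn": 0}, {"jaw": 0, "dx": 0, "dy": 0, "dz": 0, "turn": 0}, {"jaw": 0, "dx": 0, "dy": 0, "dz": -20, "turn": 0}, {"jaw": 0, "dx": 0, "dy": 0, "dz": -60, "turn": 0}]}}

```text
time: 8.4
tool_pos: [0.7024, 0.2394, 0.3269]
tool_rot: [-0.004, 0.631, 0.776, -0.006]
contact_force: [0.2, -0.1, -0.9]
gripper_width: 0.846
grasp_force: 0.0
```

>>> {"fn": "apply_moves", "kwargs": {"series": [{"jaw": 0, "dx": 0, "dy": 0, "dz": -40, "turn": 0}, {"jaw": 0, "dx": -100, "dy": -100, "dz": -40, "turn": 0}, {"jaw": 0, "dx": -100, "dy": -100, "dz": -40, "turn": 0}, {"jaw": 0, "dx": -100, "dy": -100, "dz": -40, "turn": 0}, {"jaw": 0, "dx": -100, "dy": -100, "dz": -40, "turn": 0}]}}

```text
time: 8.82
tool_pos: [0.6254, 0.1187, 0.3756]
tool_rot: [0.0, 0.632, 0.775, -0.001]
contact_force: [0.1, -0.5, 0.3]
gripper_width: 1.0
grasp_force: 0.0
```

```bash
cat >> h.py <<'E'
ctr=lambda d:np.array([(d['extent'][0]+d['extent'][2])/2,(d['extent'][1]+d['extent'][3])/2])
def sanders():
    """table sanders: fit to top picture, not-green mask near spotter's region"""
    b=shot('top');out=[]
    for d in spotter.outline_of(b,'sander0'):
        if d['conf']<.3 or max(d['extent'][2]-d['extent'][0],d['extent'][3]-d['extent'][1])>60:continue
        w=at_z(b,ctr(d),.04)[0];q,s=fit([(b,notgreen(b,d['region']))],SANDER,np.r_[w[:2],0])
        if s>.8:print('sander',np.round(q[:2],4),'yaw mod pi %.3f'%(q[2]%np.pi),'iou %.2f'%s);out.append(q)
    return out
def wristfit(q0):
    """refine a table sander in the wrist picture, start at q0"""
    p=shot('wrist');p['fish']=1;m=render(p,SANDER,q0)>.5
    g=cv2.dilate(m.astype(np.uint8),np.ones((15,15)))>0
    M=notgreen(p)&g
    n,l,st,_=cv2.connectedComponentsWithStats(M.astype(np.uint8));M=l==1+np.argmax(st[1:,4])
    q,s=fit([(p,M)],SANDER,np.array(q0));print('wristfit',np.round(q,4),'iou %.2f'%s);return q,p
E
python3 - <<'E'
from h import *
b=shot('top')
for d in spotter.outline_of(b,'sheet'):print('sheet',round(d['conf'],2),np.round(d['extent']),d['region'].sum())
h=cv2.cvtColor(b['pixels'],cv2.COLOR_RGB2HSV)
m=((h[...,1]<70)&(h[...,2]>130)).astype(np.uint8);m[:190]=0;m[285:]=0;m[:,:150]=0;m[:,240:]=0
m=cv2.morphologyEx(m,cv2.MORPH_CLOSE,np.ones((5,5)));r=cv2.minAreaRect(np.argwhere(m)[:,::-1].astype(np.float32));print(r,at_z(b,r[0],0))
for q in sanders():
    if q[1]>0:
        pass
rel((.42,.06,.25,0))
E
```

```text
sheet 0.94 [155. 207. 208. 273.] 2113
((193.31668090820312, 237.94265747070312), (63.608333587646484, 47.26826858520508), 32.61924362182617) [[0.44045956 0.28942221 0.        ]]
sander [ 0.3655 -0.3019] yaw mod pi 0.839 iou 0.93
sander [ 0.4721 -0.1356] yaw mod pi 2.323 iou 0.96
t=9.0 tcp [0.6275 0.1218 0.3753] psi 0.204 tilt [ 0.     0.001 -1.   ] j6 -0.13 w 1.003 g 0.0 F [-0.1  0.9  0.6]
[0.42 0.06 0.25 0.  ] -> [ -18.6 -215.7  125.2] turn 0.204
```

>>> {"fn": "apply_moves", "kwargs": {"series": [{"jaw": 0, "dx": -50, "dy": -170, "dz": 100, "turn": 0.07}, {"jaw": 0, "dx": -50, "dy": -170, "dz": 100, "turn": 0.07}, {"jaw": 0, "dx": -50, "dy": -170, "dz": 100, "turn": 0.07}, {"jaw": 0, "dx": -50, "dy": -170, "dz": 100, "turn": 0.07}, {"jaw": 0, "dx": -50, "dy": -170, "dz": 100, "turn": 0.07}]}}

```text
time: 9.43
tool_pos: [0.47, 0.0388, 0.2733]
tool_rot: [-0.001, 0.657, 0.754, -0.001]
contact_force: [-0.7, -0.4, 1.0]
gripper_width: 1.002
grasp_force: 0.0
```

Run:
```python
from h import *
q,p=wristfit([.462,.0621,.129])
im=p['pixels'].copy();m=(render(p,SANDER,q)>.5).astype(np.uint8);cs,_=cv2.findContours(m,1,2);cv2.drawContours(im,cs,-1,(255,0,0),1)
cv2.imwrite('pics/w4.png',cv2.cvtColor(im,cv2.COLOR_RGB2BGR))
rel((q[0],q[1],.15,q[2]),(q[0],q[1],.054,q[2]))
```

```text
wristfit [0.4639 0.0708 0.1299] iou 0.66
t=9.5 tcp [0.4632 0.0374 0.266 ] psi 0.135 tilt [-0.016 -0.001 -1.   ] j6 -0.21 w 0.998 g 0.0 F [ 1.1  1.1 -6.1]
[0.464 0.071 0.15  0.13 ] -> [ 32.8   7.1 116. ] turn 0.005
[0.464 0.071 0.054 0.13 ] -> [ 32.7   8.6 212. ] turn 0.005
```

View pics/w4.png

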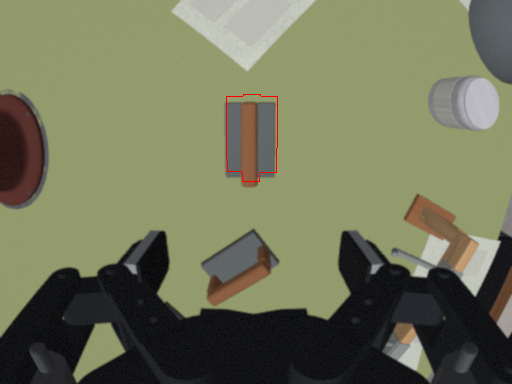

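```bash
cat >> h.py <<'E'
def notgreen(p,grow=None):
    L=cv2.GaussianBlur(cv2.cvtColor(p['pixels'],cv2.COLOR_RGB2LAB),(3,3),0).astype(float)
    h=cv2.cvtColor(p['pixels'],cv2.COLOR_RGB2HSV);g=(h[...,0]>28)&(h[...,0]<45)&(h[...,1]>70)
    if grow is not None:grow=cv2.dilate(grow.astype(np.uint8),np.ones((9,9)))>0
    ref=np.median(L[g if grow is None else g&grow],axis=0);m=np.linalg.norm((L-ref)[...,1:],axis=2)>12
    return m if grow is None else m&grow
E
python3 - <<'E'
from h import *
q,p=wristfit([.462,.0625,.129])
for b in sanders(): pass
rel((q[0],q[1],.15,q[2]),(q[0],q[1],.054,q[2]))
E
```

```text
wristfit [0.4623 0.063  0.1265] iou 0.94
sander [ 0.4726 -0.1323] yaw mod pi 2.323 iou 0.88
t=9.6 tcp [0.4713 0.039  0.2745] psi 0.135 tilt [-0.001  0.001 -1.   ] j6 -0.21 w 0.999 g 0.0 F [ 0.4 -0.   1.2]
[0.462 0.063 0.15  0.126] -> [ 24.9  -5.6 124.5] turn 0.009
[0.462 0.063 0.054 0.126] -> [ 24.9  -5.5 220.5] turn 0.009
```

>>> {"fn": "apply_moves", "kwargs": {"series": [{"jaw": 0, "dx": 25, "dy": -6, "dz": 25, "turn": 0.01}, {"jaw": 0, "dx": 25, "dy": -6, "dz": 65, "turn": 0.01}, {"jaw": 0, "dx": 25, "dy": -6, "dz": 105, "turn": 0.01}, {"jaw": 0, "dx": 25, "dy": -6, "dz": 145, "turn": 0.01}, {"jaw": 0.1, "dx": 25, "dy": -6, "dz": 165, "turn": 0.01}]}}

```text
time: 10.05
tool_pos: [0.4621, 0.0636, 0.1071]
tool_rot: [-0.001, 0.661, 0.75, -0.001]
contact_force: [-0.4, 0.6, 0.0]
gripper_width: 0.903
grasp_force: 0.0
```

>>> {"fn": "apply_moves", "kwargs": {"series": [{"jaw": 0.2, "dx": 0, "dy": 0, "dz": 25, "turn": 0}, {"jaw": 0.3, "dx": 0, "dy": 0, "dz": 53, "turn": 0}, {"jaw": 0.5, "dx": 0, "dy": 0, "dz": 53, "turn": 0}, {"jaw": 0.7, "dx": 0, "dy": 0, "dz": 53, "turn": 0}, {"jaw": 0.8, "dx": 0, "dy": 0, "dz": 53, "turn": 0}]}}

```text
time: 10.47
tool_pos: [0.4646, 0.0628, 0.0597]
tool_rot: [0.001, 0.661, 0.75, 0.001]
contact_force: [-2.6, 0.4, 2.0]
gripper_width: 0.283
grasp_force: 1.2
```

>>> {"fn": "apply_moves", "kwargs": {"series": [{"jaw": 0.9, "dx": 0, "dy": 0, "dz": 0, "turn": 0}, {"jaw": 1, "dx": 0, "dy": 0, "dz": 0, "turn": 0}, {"jaw": 1, "dx": 0, "dy": 0, "dz": 0, "turn": 0}, {"jaw": 1, "dx": 0, "dy": 0, "dz": 0, "turn": 0}]}}

```text
time: 10.8
tool_pos: [0.4641, 0.0626, 0.06]
tool_rot: [0.001, 0.662, 0.75, 0.002]
contact_force: [-3.0, 1.6, 6.1]
gripper_width: 0.203
grasp_force: 59.5
```

Run:
```python
from h import *
rel()
```

```text
t=10.8 tcp [0.4641 0.0626 0.06  ] psi 0.125 tilt [ 0.004  0.001 -1.   ] j6 -0.15 w 0.203 g 59.5 F [-3.   1.6  6.1]
```

>>> {"fn": "apply_moves", "kwargs": {"series": [{"jaw": 1, "dx": 0, "dy": 0, "dz": -20, "turn": 0}, {"jaw": 1, "dx": 0, "dy": 0, "dz": -50, "turn": 0}, {"jaw": 1, "dx": 0, "dy": 0, "dz": -80, "turn": 0}, {"jaw": 1, "dx": 0, "dy": 0, "dz": -110, "turn": 0}, {"jaw": 1, "dx": 0, "dy": 0, "dz": -110, "turn": 0}]}}

```text
time: 11.22
tool_pos: [0.4666, 0.0622, 0.1752]
tool_rot: [0.005, 0.662, 0.75, 0.005]
contact_force: [1.8, 0.3, -1.2]
gripper_width: 0.203
grasp_force: 59.4
```

Run:
```python
from h import *
rel((.545,-.024,.170,-.288))
```

```text
t=11.2 tcp [0.4666 0.0622 0.1752] psi 0.125 tilt [ 0.014 -0.    -1.   ] j6 -0.15 w 0.203 g 59.4 F [ 1.8  0.3 -1.2]
[ 0.545 -0.024  0.17  -0.288] -> [-95.3  66.9   6.3] turn 0.413
```

>>> {"fn": "apply_moves", "kwargs": {"series": [{"jaw": 1, "dx": -20, "dy": 15, "dz": 0, "turn": 0.08}, {"jaw": 1, "dx": -45, "dy": 32, "dz": 0, "turn": 0.17}, {"jaw": 1, "dx": -70, "dy": 50, "dz": 3, "turn": 0.26}, {"jaw": 1, "dx": -95, "dy": 67, "dz": 5, "turn": 0.35}, {"jaw": 1, "dx": -95, "dy": 67, "dz": 5, "turn": 0.41}]}}

```text
time: 11.63
tool_pos: [0.5427, -0.0273, 0.161]
tool_rot: [0.001, 0.803, 0.597, -0.0]
contact_force: [-1.4, 1.2, -3.1]
gripper_width: 0.202
grasp_force: 59.5
```

>>> {"fn": "apply_moves", "kwargs": {"series": [{"jaw": 1, "dx": 0, "dy": 0, "dz": 0, "turn": 0}, {"jaw": 1, "dx": 0, "dy": 0, "dz": 0, "turn": 0}]}}

```text
time: 11.8
tool_pos: [0.54, -0.0236, 0.1611]
tool_rot: [-0.001, 0.8, 0.6, -0.001]
contact_force: [-0.2, 0.7, -3.2]
gripper_width: 0.205
grasp_force: 59.5
```

Run:
```python
from h import *
p=shot('wrist','w5.png');p['fish']=1
rel((.552,-.026,.167,-.288),(.677,-.063,.167,-.288),(.677,-.063,.144,-.288))
# predicted tips of hook0 in the wrist view + bar
P=np.array([(x,195+s,z) for s in(27,-27) for x,z in((-112,154),(-100,140),(0,140))])/1000
print(np.round(projn(p,place(P,[.679,-.267,-.288]))))
```

```text
t=11.8 tcp [ 0.5399 -0.0232  0.1614] psi -0.283 tilt [-0.001  0.    -1.   ] j6 0.10 w 0.204 g 59.5 F [-0.3 -0.4 -2.7]
[ 0.552 -0.026  0.167 -0.288] -> [ 0.7 12.4 -5.6] turn 0.005
[ 0.677 -0.063  0.167 -0.288] -> [ 1.000e-01  1.428e+02 -5.800e+00] turn 0.005
[ 0.677 -0.063  0.144 -0.288] -> [1.000e-01 1.428e+02 1.720e+01] turn 0.005
[[400. 180.]
 [406. 176.]
 [504. 178.]
 [388. 260.]
 [395. 249.]
 [490. 240.]]
```

View pics/w5.png

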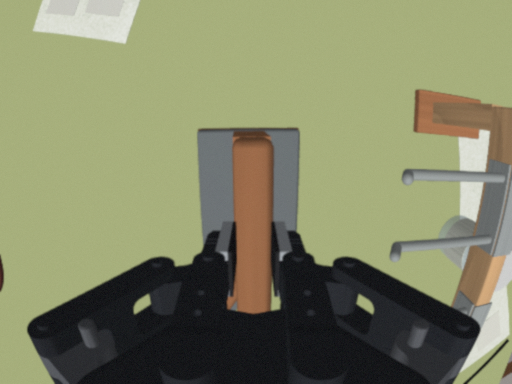

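>>> {"fn": "apply_moves", "kwargs": {"series": [{"jaw": 1, "dx": 0, "dy": 10, "dz": -6, "turn": 0.005}, {"jaw": 1, "dx": 0, "dy": 25, "dz": -6, "turn": 0.005}, {"jaw": 1, "dx": 0, "dy": 40, "dz": -6, "turn": 0.005}, {"jaw": 1, "dx": 0, "dy": 50, "dz": -6, "turn": 0.005}, {"jaw": 1, "dx": 0, "dy": 50, "dz": -6, "turn": 0.005}]}}

```text
time: 12.27
tool_pos: [0.5895, -0.0374, 0.1684]
tool_rot: [0.0, 0.801, 0.598, 0.0]
contact_force: [0.1, 0.0, -3.1]
gripper_width: 0.208
grasp_force: 59.6
```

Run:
```python
from h import *
rel((.677,-.063,.167,-.288),(.677,-.063,.144,-.288))
```

```text
t=12.3 tcp [ 0.5895 -0.0374  0.1684] psi -0.289 tilt [ 0.001 -0.    -1.   ] j6 0.10 w 0.208 g 59.6 F [ 0.1  0.  -3.1]
[ 0.677 -0.063  0.167 -0.288] -> [ 0.4 91.2  1.5] turn -0.001
[ 0.677 -0.063  0.144 -0.288] -> [ 0.4 91.2 24.5] turn -0.001
```

>>> {"fn": "apply_moves", "kwargs": {"series": [{"jaw": 1, "dx": 0, "dy": 18, "dz": 1, "turn": 0}, {"jaw": 1, "dx": 0, "dy": 36, "dz": 1, "turn": 0}, {"jaw": 1, "dx": 0, "dy": 54, "dz": 1, "turn": 0}, {"jaw": 1, "dx": 0, "dy": 72, "dz": 1, "turn": 0}, {"jaw": 1, "dx": 0, "dy": 87, "dz": 1, "turn": 0}]}}

```text
time: 12.68
tool_pos: [0.672, -0.0621, 0.167]
tool_rot: [-0.0, 0.802, 0.598, -0.0]
contact_force: [0.2, 0.1, -2.6]
gripper_width: 0.205
grasp_force: 59.6
```

>>> {"fn": "apply_moves", "kwargs": {"series": [{"jaw": 1, "dx": 0, "dy": 0, "dz": 0, "turn": 0}, {"jaw": 1, "dx": 0, "dy": 0, "dz": 5, "turn": 0}, {"jaw": 1, "dx": 0, "dy": 0, "dz": 10, "turn": 0}, {"jaw": 1, "dx": 0, "dy": 0, "dz": 15, "turn": 0}, {"jaw": 1, "dx": 0, "dy": 0, "dz": 18, "turn": 0}]}}

```text
time: 13.1
tool_pos: [0.6705, -0.0619, 0.1478]
tool_rot: [-0.001, 0.802, 0.598, -0.001]
contact_force: [0.5, 0.1, -3.6]
gripper_width: 0.203
grasp_force: 59.6
```

Run:
```python
from h import *
rel((.677,-.063,.144,-.288))
p=shot('wrist');q=shot('scene')
c=cv2.hconcat([cv2.resize(p['pixels'][100:300,180:400],(440,400)),cv2.resize(q['pixels'][170:290,90:260],(340,400)) if 0 else cv2.resize(q['pixels'][180:290,150:260],(360,400),interpolation=cv2.INTER_CUBIC)])
cv2.imwrite('pics/w6.png',cv2.cvtColor(c,cv2.COLOR_RGB2BGR))
```

```text
t=13.1 tcp [ 0.6705 -0.0619  0.1478] psi -0.290 tilt [-0.002  0.    -1.   ] j6 0.09 w 0.203 g 59.6 F [ 0.5  0.1 -3.6]
[ 0.677 -0.063  0.144 -0.288] -> [0.8 6.6 3.7] turn -0.002
```

View pics/w6.png

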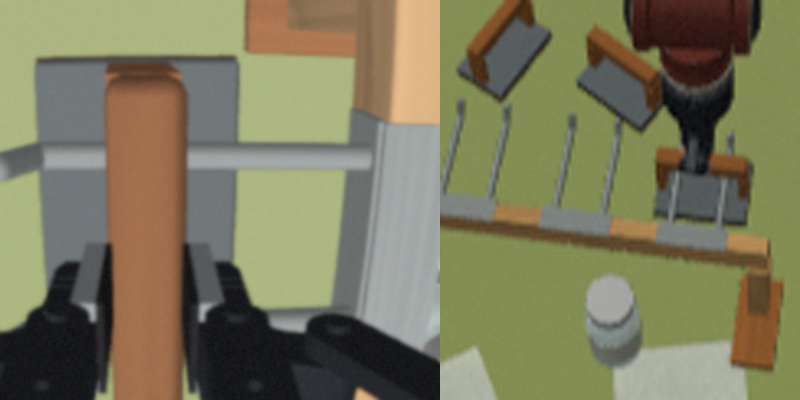

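>>> {"fn": "apply_moves", "kwargs": {"series": [{"jaw": 1, "dx": 0, "dy": 4, "dz": 2, "turn": 0}, {"jaw": 1, "dx": 0, "dy": 4, "dz": 4, "turn": 0}, {"jaw": 1, "dx": 0, "dy": 4, "dz": 4, "turn": 0}]}}

```text
time: 13.45
tool_pos: [0.6758, -0.0637, 0.1451]
tool_rot: [-0.0, 0.802, 0.598, -0.0]
contact_force: [-0.9, 1.1, -3.6]
gripper_width: 0.205
grasp_force: 59.6
```

Run:
```python
from h import *
rel((.677,-.063,.144,-.288))
```

```text
t=13.4 tcp [ 0.6758 -0.0637  0.1451] psi -0.290 tilt [-0.  0. -1.] j6 0.09 w 0.205 g 59.6 F [-0.9  1.1 -3.6]
[ 0.677 -0.063  0.144 -0.288] -> [1.  0.9 1.1] turn -0.002
```

>>> {"fn": "apply_moves", "kwargs": {"series": [{"jaw": 1, "dx": 0, "dy": 0, "dz": 2, "turn": 0}, {"jaw": 1, "dx": 0, "dy": 0, "dz": 3, "turn": 0}, {"jaw": 1, "dx": 0, "dy": 0, "dz": 3, "turn": 0}]}}

```text
time: 13.7
tool_pos: [0.6761, -0.0637, 0.143]
tool_rot: [0.0, 0.802, 0.598, 0.0]
contact_force: [-0.4, -0.1, -0.3]
gripper_width: 0.208
grasp_force: 59.9
```

>>> {"fn": "apply_moves", "kwargs": {"series": [{"jaw": 0.6, "dx": 0, "dy": 0, "dz": 0, "turn": 0}, {"jaw": 0.5, "dx": 0, "dy": 0, "dz": 0, "turn": 0}, {"jaw": 0.5, "dx": 0, "dy": 0, "dz": 0, "turn": 0}, {"jaw": 0.5, "dx": 0, "dy": 0, "dz": -20, "turn": 0}, {"jaw": 0.5, "dx": 0, "dy": 0, "dz": -60, "turn": 0}]}}

```text
time: 14.12
tool_pos: [0.6722, -0.063, 0.1959]
tool_rot: [-0.005, 0.802, 0.597, -0.004]
contact_force: [1.1, 0.1, -0.5]
gripper_width: 0.5
grasp_force: 0.0
```

>>> {"fn": "apply_moves", "kwargs": {"series": [{"jaw": 0.5, "dx": 0, "dy": 0, "dz": -40, "turn": 0}, {"jaw": 0, "dx": 20, "dy": -30, "dz": -80, "turn": 0}, {"jaw": 0, "dx": 20, "dy": -70, "dz": -80, "turn": 0}, {"jaw": 0, "dx": 20, "dy": -110, "dz": -80, "turn": 0}, {"jaw": 0, "dx": 20, "dy": -150, "dz": -80, "turn": 0}]}}

```text
time: 14.53
tool_pos: [0.5398, -0.0018, 0.2845]
tool_rot: [0.001, 0.802, 0.598, 0.001]
contact_force: [-0.6, 0.2, 0.7]
gripper_width: 1.002
grasp_force: 0.0
```

Run:
```python
from h import *
for q in sanders():
    if abs(q[1]+.13)<.06: rel((q[0],q[1],.2,q[2]))
rel((.475,-.16,.27,2.323))
a=shot('scene')
for d in spotter.outline_of(a,'sander0'):print(round(d['conf'],2),np.round(d['extent']))
```

```text
sander [ 0.4024 -0.2813] yaw mod pi 0.833 iou 0.92
t=14.6 tcp [ 5.354e-01 -5.000e-04  2.815e-01] psi -0.288 tilt [-0.002  0.001 -1.   ] j6 0.15 w 0.996 g 0.0 F [ 0.7 -0.7  0.9]
[ 0.475 -0.16   0.27   2.323] -> [-170.1  -12.6   11.5] turn 0.530
0.89 [155. 179. 183. 204.]
0.7 [192. 184. 220. 220.]
```

>>> {"fn": "apply_moves", "kwargs": {"series": [{"jaw": 0, "dx": -170, "dy": -28, "dz": 10, "turn": 0.53}, {"jaw": 0, "dx": -170, "dy": -28, "dz": 10, "turn": 0.53}, {"jaw": 0, "dx": -170, "dy": -28, "dz": 10, "turn": 0.53}, {"jaw": 0, "dx": -170, "dy": -28, "dz": 10, "turn": 0.53}, {"jaw": 0, "dx": -170, "dy": -28, "dz": 10, "turn": 0.53}]}}

```text
time: 15.15
tool_pos: [0.4639, -0.1627, 0.2727]
tool_rot: [0.001, 0.932, 0.362, -0.001]
contact_force: [-0.5, 0.4, -0.3]
gripper_width: 0.999
grasp_force: 0.0
```

>>> {"fn": "apply_moves", "kwargs": {"series": [{"jaw": 0, "dx": 0, "dy": 0, "dz": 0, "turn": 0}, {"jaw": 0, "dx": 0, "dy": 0, "dz": 0, "turn": 0}]}}

```text
time: 15.32
tool_pos: [0.4659, -0.158, 0.2728]
tool_rot: [0.0, 0.93, 0.367, 0.0]
contact_force: [-0.2, 0.2, 0.4]
gripper_width: 0.997
grasp_force: 0.0
```

Run:
```python
from h import *
q,p=wristfit([.4721,-.1357,2.323])
rel((q[0],q[1],.057,q[2]))
```

```text
wristfit [ 0.4721 -0.1349  2.3384] iou 0.94
t=15.4 tcp [ 0.466  -0.1572  0.2728] psi -0.819 tilt [ 0.001  0.    -1.   ] j6 0.34 w 1.002 g 0.0 F [ 0.2  0.4 -0.4]
[ 0.472 -0.135  0.057  2.338] -> [ 19.5 -12.2 215.8] turn -0.015
```

>>> {"fn": "apply_moves", "kwargs": {"series": [{"jaw": 0, "dx": 19, "dy": -12, "dz": 25, "turn": -0.015}, {"jaw": 0, "dx": 19, "dy": -12, "dz": 65, "turn": -0.015}, {"jaw": 0, "dx": 19, "dy": -12, "dz": 105, "turn": -0.015}, {"jaw": 0, "dx": 19, "dy": -12, "dz": 145, "turn": -0.015}, {"jaw": 0.1, "dx": 19, "dy": -12, "dz": 165, "turn": -0.015}]}}

```text
time: 15.78
tool_pos: [0.4689, -0.1326, 0.1021]
tool_rot: [-0.003, 0.927, 0.376, -0.002]
contact_force: [-0.7, -0.1, -1.4]
gripper_width: 0.905
grasp_force: 0.0
```

>>> {"fn": "apply_moves", "kwargs": {"series": [{"jaw": 0.2, "dx": 0, "dy": 0, "dz": 25, "turn": 0}, {"jaw": 0.3, "dx": 0, "dy": 0, "dz": 51, "turn": 0}, {"jaw": 0.5, "dx": 0, "dy": 0, "dz": 51, "turn": 0}, {"jaw": 0.7, "dx": 0, "dy": 0, "dz": 51, "turn": 0}, {"jaw": 0.8, "dx": 0, "dy": 0, "dz": 51, "turn": 0}]}}

```text
time: 16.2
tool_pos: [0.4722, -0.1352, 0.0579]
tool_rot: [0.001, 0.927, 0.374, 0.001]
contact_force: [1.4, 0.7, 0.5]
gripper_width: 0.282
grasp_force: 0.0
```

>>> {"fn": "apply_moves", "kwargs": {"series": [{"jaw": 0.9, "dx": 0, "dy": 0, "dz": 0, "turn": 0}, {"jaw": 1, "dx": 0, "dy": 0, "dz": 0, "turn": 0}, {"jaw": 1, "dx": 0, "dy": 0, "dz": 0, "turn": 0}, {"jaw": 1, "dx": 0, "dy": 0, "dz": 0, "turn": 0}]}}

```text
time: 16.53
tool_pos: [0.4722, -0.1355, 0.0584]
tool_rot: [0.001, 0.928, 0.374, 0.002]
contact_force: [-0.3, 4.4, 8.3]
gripper_width: 0.209
grasp_force: 60.6
```

>>> {"fn": "apply_moves", "kwargs": {"series": [{"jaw": 1, "dx": 0, "dy": 0, "dz": -20, "turn": 0}, {"jaw": 1, "dx": 0, "dy": 0, "dz": -50, "turn": 0}, {"jaw": 1, "dx": 0, "dy": 0, "dz": -80, "turn": 0}, {"jaw": 1, "dx": 0, "dy": 0, "dz": -110, "turn": 0}, {"jaw": 1, "dx": 0, "dy": 0, "dz": -110, "turn": 0}]}}

```text
time: 16.95
tool_pos: [0.4741, -0.1375, 0.1735]
tool_rot: [0.005, 0.928, 0.374, 0.004]
contact_force: [1.2, -0.5, -0.7]
gripper_width: 0.215
grasp_force: 39.8
```

```bash
cat >> h.py <<'E'
def hook(k,x=-.062):
    return place(np.array([[x,(195,65,-65,-195)[k]/1000,0]]),[.679,-.267,-.288])[0][:2]
E
python3 - <<'E'
from h import *
rel((*hook(1,-.19),.168,-.288),(*hook(1),.168,-.288))
E
```

```text
t=16.9 tcp [ 0.4741 -0.1375  0.1735] psi -0.805 tilt [ 0.011 -0.006 -1.   ] j6 0.37 w 0.215 g 39.8 F [ 1.2 -0.5 -0.7]
[ 0.515 -0.151  0.168 -0.288] -> [20.5 37.9  6.1] turn -0.517
[ 0.638 -0.187  0.168 -0.288] -> [ 83.8 149.2   7.7] turn -0.517
```

>>> {"fn": "apply_moves", "kwargs": {"series": [{"jaw": 1, "dx": 0, "dy": 0, "dz": 2, "turn": 0}, {"jaw": 1, "dx": 5, "dy": 10, "dz": 4, "turn": -0.1}, {"jaw": 1, "dx": 10, "dy": 20, "dz": 6, "turn": -0.22}, {"jaw": 1, "dx": 15, "dy": 30, "dz": 6, "turn": -0.34}, {"jaw": 1, "dx": 20, "dy": 38, "dz": 6, "turn": -0.46}]}}

```text
time: 17.37
tool_pos: [0.51, -0.1488, 0.1566]
tool_rot: [-0.002, 0.816, 0.578, -0.002]
contact_force: [-0.3, -0.1, -3.3]
gripper_width: 0.204
grasp_force: 62.1
```

>>> {"fn": "apply_moves", "kwargs": {"series": [{"jaw": 1, "dx": 0, "dy": 0, "dz": 0, "turn": -0.057}, {"jaw": 1, "dx": 0, "dy": 0, "dz": 0, "turn": -0.057}, {"jaw": 1, "dx": 0, "dy": 0, "dz": 0, "turn": -0.057}]}}

```text
time: 17.62
tool_pos: [0.5099, -0.1486, 0.1575]
tool_rot: [-0.002, 0.802, 0.598, -0.001]
contact_force: [-0.2, -0.2, -2.8]
gripper_width: 0.203
grasp_force: 62.1
```

```bash
cat >> h.py <<'E'
def heldfit(off=.007):
    """pose of the held sander: x,y,yaw,z of underside, fitted in the wrist picture"""
    s,t,R=tool();p=shot('wrist');p['fish']=1;psi=np.arctan2(R[1,1],R[0,1])
    q0=np.array([t[0],t[1],psi,t[2]+off-.066]);m=render(p,SANDER,q0)>.5
    h=cv2.cvtColor(p['pixels'],cv2.COLOR_RGB2HSV);tip=projn(p,[t])[0]
    wood=((h[...,0]<15)&(h[...,1]>110)&(h[...,2]>60))
    g=cv2.dilate(m.astype(np.uint8),np.ones((21,21)))>0;M=(notgreen(p,m))&g
    row=int(tip[1])-15;M[row:]=0     # only the part ahead of the fingers
    def cost(q):
        r=render(p,SANDER,q);r[row:]=0;return -np.minimum(r,M).sum()/np.maximum(r,M).sum()
    S=np.array([q0]+[q0+d for d in np.diag([.01,.01,.1,.01])])
    o=minimize(cost,q0,method='Nelder-Mead',options=dict(initial_simplex=S,xatol=1e-4,fatol=1e-5))
    print('held',np.round(o.x,4),'iou %.2f'%-o.fun,'bar-tcp',np.round(np.r_[o.x[:2],o.x[3]+.066]-t,4),'dyaw %.3f'%(o.x[2]-psi))
    return p,o.x
E
python3 - <<'E'
from h import *
p,q=heldfit()
rel((*hook(1,-.19),.168,-.288),(*hook(1),.168,-.288))
im=p['pixels'].copy();m=(render(p,SANDER,q)>.5).astype(np.uint8);cs,_=cv2.findContours(m,1,2);cv2.drawContours(im,cs,-1,(255,0,0),1)
cv2.imwrite('pics/w7.png',cv2.cvtColor(im,cv2.COLOR_RGB2BGR))
E
```

```text
held [ 0.5091 -0.1493 -0.2936  0.0973] iou 0.99 bar-tcp [-0.0008 -0.0007  0.0059] dyaw -0.004
t=17.7 tcp [ 0.5101 -0.1486  0.1581] psi -0.290 tilt [-0.003  0.001 -1.   ] j6 -0.13 w 0.207 g 62.1 F [ 0.2  0.5 -3. ]
[ 0.515 -0.151  0.168 -0.288] -> [ -0.5   5.5 -10. ] turn -0.002
[ 0.638 -0.187  0.168 -0.288] -> [ -0.3 133.5 -10.4] turn -0.002
```

View pics/w7.png

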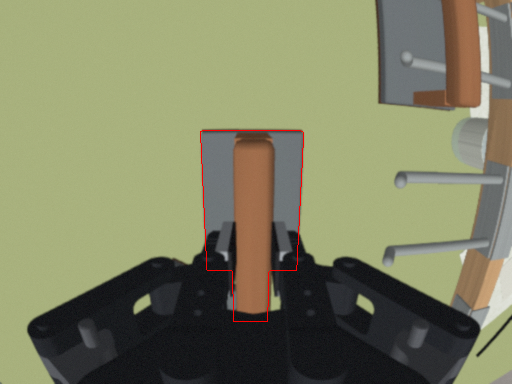

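>>> {"fn": "apply_moves", "kwargs": {"series": [{"jaw": 1, "dx": 0, "dy": 5, "dz": -10, "turn": 0}, {"jaw": 1, "dx": 0, "dy": 15, "dz": -10, "turn": 0}, {"jaw": 1, "dx": 0, "dy": 25, "dz": -10, "turn": 0}, {"jaw": 1, "dx": 0, "dy": 30, "dz": -10, "turn": 0}, {"jaw": 1, "dx": 0, "dy": 30, "dz": -10, "turn": 0}]}}

```text
time: 18.08
tool_pos: [0.5415, -0.1581, 0.1705]
tool_rot: [0.0, 0.801, 0.598, 0.0]
contact_force: [-0.5, 0.6, -2.7]
gripper_width: 0.206
grasp_force: 62.1
```

Run:
```python
from h import *
rel((*hook(1),.167,-.288),(*hook(1),.143,-.288))
```

```text
t=18.1 tcp [ 0.5415 -0.1581  0.1705] psi -0.288 tilt [ 0.001 -0.    -1.   ] j6 -0.13 w 0.206 g 62.1 F [-0.5  0.6 -2.7]
[ 0.638 -0.187  0.167 -0.288] -> [ -0.4 100.8   3.6] turn -0.000
[ 0.638 -0.187  0.143 -0.288] -> [ -0.4 100.8  27.6] turn -0.000
```

>>> {"fn": "apply_moves", "kwargs": {"series": [{"jaw": 1, "dx": 0, "dy": 20, "dz": 3, "turn": 0}, {"jaw": 1, "dx": 0, "dy": 40, "dz": 3, "turn": 0}, {"jaw": 1, "dx": 0, "dy": 60, "dz": 3, "turn": 0}, {"jaw": 1, "dx": 0, "dy": 80, "dz": 3, "turn": 0}, {"jaw": 1, "dx": 0, "dy": 101, "dz": 3, "turn": 0}]}}

```text
time: 18.5
tool_pos: [0.6376, -0.1864, 0.1667]
tool_rot: [-0.001, 0.801, 0.598, -0.0]
contact_force: [-0.5, -0.9, -2.5]
gripper_width: 0.206
grasp_force: 62.1
```

>>> {"fn": "apply_moves", "kwargs": {"series": [{"jaw": 1, "dx": 0, "dy": 0, "dz": 0, "turn": 0}, {"jaw": 1, "dx": 0, "dy": 0, "dz": 7, "turn": 0}, {"jaw": 1, "dx": 0, "dy": 0, "dz": 14, "turn": 0}, {"jaw": 1, "dx": 0, "dy": 0, "dz": 20, "turn": 0}, {"jaw": 1, "dx": 0, "dy": 0, "dz": 20, "turn": 0}]}}

```text
time: 18.92
tool_pos: [0.6349, -0.1854, 0.1443]
tool_rot: [-0.002, 0.801, 0.598, -0.001]
contact_force: [-0.2, 0.8, -3.6]
gripper_width: 0.208
grasp_force: 62.1
```

Run:
```python
from h import *
rel((*hook(1),.143,-.288))
```

```text
t=18.9 tcp [ 0.6349 -0.1854  0.1443] psi -0.288 tilt [-0.004  0.002 -1.   ] j6 -0.11 w 0.208 g 62.1 F [-0.2  0.8 -3.6]
[ 0.638 -0.187  0.143 -0.288] -> [-0.7  3.4  1.3] turn -0.000
```

>>> {"fn": "apply_moves", "kwargs": {"series": [{"jaw": 1, "dx": 0, "dy": 0, "dz": 2, "turn": 0}, {"jaw": 1, "dx": 0, "dy": 0, "dz": 4, "turn": 0}, {"jaw": 1, "dx": 0, "dy": 0, "dz": 4, "turn": 0}]}}

```text
time: 19.17
tool_pos: [0.6367, -0.1861, 0.1431]
tool_rot: [-0.0, 0.801, 0.598, -0.0]
contact_force: [-0.4, 0.3, -3.2]
gripper_width: 0.205
grasp_force: 62.1
```

>>> {"fn": "apply_moves", "kwargs": {"series": [{"jaw": 1, "dx": 0, "dy": 0, "dz": 2, "turn": 0}, {"jaw": 1, "dx": 0, "dy": 0, "dz": 3, "turn": 0}, {"jaw": 1, "dx": 0, "dy": 0, "dz": 3, "turn": 0}]}}

```text
time: 19.42
tool_pos: [0.6373, -0.1864, 0.142]
tool_rot: [0.0, 0.801, 0.598, 0.0]
contact_force: [-3.7, 0.9, 3.8]
gripper_width: 0.207
grasp_force: 63.0
```

>>> {"fn": "apply_moves", "kwargs": {"series": [{"jaw": 0.6, "dx": 0, "dy": 0, "dz": 0, "turn": 0}, {"jaw": 0.5, "dx": 0, "dy": 0, "dz": 0, "turn": 0}, {"jaw": 0.5, "dx": 0, "dy": 0, "dz": 0, "turn": 0}, {"jaw": 0.5, "dx": 0, "dy": 0, "dz": -20, "turn": 0}, {"jaw": 0.5, "dx": 0, "dy": 0, "dz": -60, "turn": 0}]}}

```text
time: 19.83
tool_pos: [0.6335, -0.1849, 0.1934]
tool_rot: [-0.005, 0.801, 0.598, -0.003]
contact_force: [0.8, -0.4, -0.2]
gripper_width: 0.498
grasp_force: 0.0
```

>>> {"fn": "apply_moves", "kwargs": {"series": [{"jaw": 0.5, "dx": 0, "dy": 0, "dz": -40, "turn": 0}, {"jaw": 0, "dx": -30, "dy": -20, "dz": -80, "turn": 0}, {"jaw": 0, "dx": -80, "dy": -70, "dz": -80, "turn": -0.1}, {"jaw": 0, "dx": -110, "dy": -110, "dz": -80, "turn": -0.2}, {"jaw": 0, "dx": -110, "dy": -110, "dz": -80, "turn": -0.3}]}}

```text
time: 20.25
tool_pos: [0.503, -0.2597, 0.2814]
tool_rot: [0.001, 0.701, 0.713, 0.0]
contact_force: [0.4, -0.5, 0.1]
gripper_width: 0.999
grasp_force: 0.0
```

Run:
```python
from h import *
sanders()
rel((.425,-.30,.27,.833))
```

```text
sander [ 0.6931 -0.0715] yaw mod pi 2.852 iou 0.89
sander [ 0.6521 -0.2041] yaw mod pi 2.850 iou 0.93
t=20.4 tcp [ 0.5003 -0.261   0.2806] psi 0.009 tilt [-0.    -0.002 -1.   ] j6 -0.62 w 1.005 g 0.0 F [ 0.9  0.2 -0.4]
[ 0.425 -0.3    0.27   0.833] -> [-38.3 -75.6  10.7] turn -0.824
```

>>> {"fn": "apply_moves", "kwargs": {"series": [{"jaw": 0, "dx": -20, "dy": -37, "dz": 5, "turn": -0.12}, {"jaw": 0, "dx": -38, "dy": -75, "dz": 10, "turn": -0.24}, {"jaw": 0, "dx": -38, "dy": -75, "dz": 10, "turn": -0.36}, {"jaw": 0, "dx": -38, "dy": -75, "dz": 10, "turn": -0.48}, {"jaw": 0, "dx": -38, "dy": -75, "dz": 10, "turn": -0.6}]}}

```text
time: 20.77
tool_pos: [0.4289, -0.2982, 0.27]
tool_rot: [0.0, 0.459, 0.888, 0.0]
contact_force: [-0.5, -0.4, 1.0]
gripper_width: 1.002
grasp_force: 0.0
```

>>> {"fn": "apply_moves", "kwargs": {"series": [{"jaw": 0, "dx": 0, "dy": 0, "dz": 0, "turn": -0.12}, {"jaw": 0, "dx": 0, "dy": 0, "dz": 0, "turn": -0.224}, {"jaw": 0, "dx": 0, "dy": 0, "dz": 0, "turn": -0.224}, {"jaw": 0, "dx": 0, "dy": 0, "dz": 0, "turn": -0.224}]}}

```text
time: 21.1
tool_pos: [0.4296, -0.2977, 0.27]
tool_rot: [0.0, 0.36, 0.933, 0.0]
contact_force: [0.6, -0.7, -0.2]
gripper_width: 0.999
grasp_force: 0.0
```

Run:
```python
from h import *
q,p=wristfit([.4024,-.2813,.833])
rel((q[0],q[1],.057,q[2]))
```

```text
wristfit [ 0.4024 -0.2816  0.83  ] iou 0.93
t=21.1 tcp [ 0.4295 -0.2977  0.27  ] psi 0.834 tilt [ 0.  0. -1.] j6 -1.58 w 1.003 g 0.0 F [-0.8 -0.2 -0. ]
[ 0.402 -0.282  0.057  0.83 ] -> [ 30.9  -6.3 213. ] turn 0.004
```

>>> {"fn": "apply_moves", "kwargs": {"series": [{"jaw": 0, "dx": 31, "dy": -6, "dz": 25, "turn": 0}, {"jaw": 0, "dx": 31, "dy": -6, "dz": 65, "turn": 0}, {"jaw": 0, "dx": 31, "dy": -6, "dz": 105, "turn": 0}, {"jaw": 0, "dx": 31, "dy": -6, "dz": 145, "turn": 0}, {"jaw": 0.1, "dx": 31, "dy": -6, "dz": 163, "turn": 0}]}}

```text
time: 21.57
tool_pos: [0.3997, -0.2789, 0.1014]
tool_rot: [-0.003, 0.36, 0.933, 0.001]
contact_force: [-0.1, 0.7, -0.6]
gripper_width: 0.905
grasp_force: 0.0
```

>>> {"fn": "apply_moves", "kwargs": {"series": [{"jaw": 0.2, "dx": 0, "dy": 0, "dz": 25, "turn": 0}, {"jaw": 0.3, "dx": 0, "dy": 0, "dz": 51, "turn": 0}, {"jaw": 0.5, "dx": 0, "dy": 0, "dz": 51, "turn": 0}, {"jaw": 0.7, "dx": 0, "dy": 0, "dz": 51, "turn": 0}, {"jaw": 0.8, "dx": 0, "dy": 0, "dz": 51, "turn": 0}]}}

```text
time: 21.98
tool_pos: [0.4031, -0.2821, 0.0576]
tool_rot: [0.001, 0.36, 0.933, -0.0]
contact_force: [0.7, 0.4, 0.2]
gripper_width: 0.281
grasp_force: 0.0
```

>>> {"fn": "apply_moves", "kwargs": {"series": [{"jaw": 0.9, "dx": 0, "dy": 0, "dz": 0, "turn": 0}, {"jaw": 1, "dx": 0, "dy": 0, "dz": 0, "turn": 0}, {"jaw": 1, "dx": 0, "dy": 0, "dz": 0, "turn": 0}, {"jaw": 1, "dx": 0, "dy": 0, "dz": 0, "turn": 0}]}}

```text
time: 22.32
tool_pos: [0.4033, -0.2828, 0.0582]
tool_rot: [0.002, 0.359, 0.933, -0.001]
contact_force: [-0.9, -1.6, 4.3]
gripper_width: 0.207
grasp_force: 61.2
```

>>> {"fn": "apply_moves", "kwargs": {"series": [{"jaw": 1, "dx": 0, "dy": 0, "dz": -20, "turn": 0}, {"jaw": 1, "dx": 0, "dy": 0, "dz": -50, "turn": 0}, {"jaw": 1, "dx": 0, "dy": 0, "dz": -80, "turn": 0}, {"jaw": 1, "dx": 0, "dy": 0, "dz": -115, "turn": 0}, {"jaw": 1, "dx": 0, "dy": 0, "dz": -115, "turn": 0}]}}

```text
time: 22.73
tool_pos: [0.4053, -0.2841, 0.1791]
tool_rot: [0.006, 0.359, 0.933, -0.002]
contact_force: [1.1, -1.0, -0.6]
gripper_width: 0.205
grasp_force: 60.5
```

Run:
```python
from h import *
rel((*hook(2,-.19),.168,-.288),(*hook(2),.168,-.288))
```

```text
t=22.7 tcp [ 0.4053 -0.2841  0.1791] psi 0.836 tilt [ 0.01  -0.009 -1.   ] j6 -1.60 w 0.205 g 60.5 F [ 1.1 -1.  -0.6]
[ 0.478 -0.275  0.168 -0.288] -> [-48.2  55.5  11.7] turn 1.124
[ 0.601 -0.312  0.168 -0.288] -> [-163.6  110.8   13.2] turn 1.124
```

>>> {"fn": "apply_moves", "kwargs": {"series": [{"jaw": 1, "dx": -5, "dy": 5, "dz": 0, "turn": 0.1}, {"jaw": 1, "dx": -10, "dy": 12, "dz": 0, "turn": 0.21}, {"jaw": 1, "dx": -15, "dy": 20, "dz": 0, "turn": 0.33}, {"jaw": 1, "dx": -22, "dy": 28, "dz": 0, "turn": 0.45}, {"jaw": 1, "dx": -30, "dy": 35, "dz": 0, "turn": 0.56}]}}

```text
time: 23.15
tool_pos: [0.4479, -0.2748, 0.1701]
tool_rot: [-0.001, 0.605, 0.796, 0.0]
contact_force: [-0.5, -0.6, -2.5]
gripper_width: 0.209
grasp_force: 60.4
```

>>> {"fn": "apply_moves", "kwargs": {"series": [{"jaw": 1, "dx": 0, "dy": 0, "dz": 0, "turn": 0.11}, {"jaw": 1, "dx": 0, "dy": 0, "dz": 0, "turn": 0.22}, {"jaw": 1, "dx": 0, "dy": 0, "dz": 0, "turn": 0.34}, {"jaw": 1, "dx": 0, "dy": 0, "dz": 0, "turn": 0.46}, {"jaw": 1, "dx": 0, "dy": 0, "dz": 0, "turn": 0.56}]}}

```text
time: 23.57
tool_pos: [0.4475, -0.275, 0.17]
tool_rot: [-0.001, 0.802, 0.598, -0.0]
contact_force: [-0.2, -1.6, -2.3]
gripper_width: 0.204
grasp_force: 60.4
```

>>> {"fn": "apply_moves", "kwargs": {"series": [{"jaw": 1, "dx": 0, "dy": 0, "dz": 0, "turn": 0}]}}

```text
time: 23.65
tool_pos: [0.4475, -0.2751, 0.1701]
tool_rot: [-0.001, 0.801, 0.599, -0.0]
contact_force: [0.5, 0.9, -1.4]
gripper_width: 0.21
grasp_force: 60.4
```

Run:
```python
from h import *
heldfit()
rel((*hook(2,-.16),.167,-.288),(*hook(2),.168,-.288))
```

```text
held [ 0.448  -0.2732 -0.2849  0.1103] iou 0.99 bar-tcp [0.0005 0.0019 0.0062] dyaw 0.001
t=23.7 tcp [ 0.4476 -0.2752  0.1703] psi -0.282 tilt [-0.001  0.001 -1.   ] j6 -0.41 w 0.210 g 60.4 F [ 0.3 -0.  -1.3]
[ 0.507 -0.284  0.167 -0.288] -> [ 8.2 59.6  3.2] turn 0.006
[ 0.601 -0.312  0.168 -0.288] -> [  7.6 157.6   2.1] turn 0.006
```

>>> {"fn": "apply_moves", "kwargs": {"series": [{"jaw": 1, "dx": 3, "dy": 15, "dz": 2, "turn": 0.006}, {"jaw": 1, "dx": 6, "dy": 30, "dz": 2, "turn": 0.006}, {"jaw": 1, "dx": 6, "dy": 45, "dz": 2, "turn": 0.006}, {"jaw": 1, "dx": 6, "dy": 56, "dz": 2, "turn": 0.006}, {"jaw": 1, "dx": 6, "dy": 56, "dz": 2, "turn": 0.006}]}}

```text
time: 24.12
tool_pos: [0.5046, -0.2857, 0.1687]
tool_rot: [-0.0, 0.801, 0.599, 0.0]
contact_force: [-0.9, 0.6, -1.5]
gripper_width: 0.204
grasp_force: 60.4
```

Run:
```python
from h import *
rel((*hook(2),.167,-.288))
```

```text
t=24.1 tcp [ 0.5046 -0.2857  0.1687] psi -0.287 tilt [ 0.  0. -1.] j6 -0.36 w 0.204 g 60.4 F [-0.9  0.6 -1.5]
[ 0.601 -0.312  0.167 -0.288] -> [ 2.4 99.9  1.7] turn 0.001
```

>>> {"fn": "apply_moves", "kwargs": {"series": [{"jaw": 1, "dx": 1, "dy": 20, "dz": 1, "turn": 0}, {"jaw": 1, "dx": 1, "dy": 40, "dz": 1, "turn": 0}, {"jaw": 1, "dx": 1, "dy": 60, "dz": 1, "turn": 0}, {"jaw": 1, "dx": 1, "dy": 80, "dz": 1, "turn": 0}, {"jaw": 1, "dx": 1, "dy": 100, "dz": 1, "turn": 0}]}}

```text
time: 24.53
tool_pos: [0.5996, -0.3131, 0.1675]
tool_rot: [-0.001, 0.801, 0.598, -0.0]
contact_force: [-0.1, -0.0, -2.6]
gripper_width: 0.207
grasp_force: 60.4
```

>>> {"fn": "apply_moves", "kwargs": {"series": [{"jaw": 1, "dx": 0, "dy": 0, "dz": 0, "turn": 0}, {"jaw": 1, "dx": 0, "dy": 0, "dz": 7, "turn": 0}, {"jaw": 1, "dx": 0, "dy": 0, "dz": 14, "turn": 0}, {"jaw": 1, "dx": 0, "dy": 0, "dz": 20, "turn": 0}, {"jaw": 1, "dx": 0, "dy": 0, "dz": 20, "turn": 0}]}}

```text
time: 24.95
tool_pos: [0.5974, -0.3121, 0.1452]
tool_rot: [-0.002, 0.802, 0.598, -0.001]
contact_force: [-0.3, -0.1, -2.1]
gripper_width: 0.206
grasp_force: 60.4
```

>>> {"fn": "apply_moves", "kwargs": {"series": [{"jaw": 1, "dx": 0, "dy": 0, "dz": 2, "turn": 0}, {"jaw": 1, "dx": 0, "dy": 0, "dz": 4, "turn": 0}, {"jaw": 1, "dx": 0, "dy": 0, "dz": 4, "turn": 0}]}}

```text
time: 25.2
tool_pos: [0.5992, -0.3131, 0.1439]
tool_rot: [-0.0, 0.802, 0.597, -0.0]
contact_force: [-0.4, 0.4, -2.3]
gripper_width: 0.207
grasp_force: 60.4
```

Run:
```python
from h import *
rel((*hook(2),.143,-.288))
```

```text
t=25.2 tcp [ 0.5992 -0.3131  0.1439] psi -0.290 tilt [-0.  0. -1.] j6 -0.30 w 0.207 g 60.4 F [-0.4  0.4 -2.3]
[ 0.601 -0.312  0.143 -0.288] -> [1.9 1.4 0.9] turn -0.002
```

>>> {"fn": "apply_moves", "kwargs": {"series": [{"jaw": 1, "dx": 0, "dy": 0, "dz": 2, "turn": 0}, {"jaw": 1, "dx": 0, "dy": 0, "dz": 3, "turn": 0}, {"jaw": 1, "dx": 0, "dy": 0, "dz": 3, "turn": 0}]}}

```text
time: 25.45
tool_pos: [0.5997, -0.3134, 0.1419]
tool_rot: [0.0, 0.802, 0.598, 0.0]
contact_force: [-0.6, -0.4, 1.0]
gripper_width: 0.206
grasp_force: 60.7
```

Weight is on the prongs; release, rise high and head to the lamp.

>>> {"fn": "apply_moves", "kwargs": {"series": [{"jaw": 0.6, "dx": 0, "dy": 0, "dz": 0, "turn": 0}, {"jaw": 0.5, "dx": 0, "dy": 0, "dz": 0, "turn": 0}, {"jaw": 0.5, "dx": 0, "dy": 0, "dz": 0, "turn": 0}, {"jaw": 0.5, "dx": 0, "dy": 0, "dz": -20, "turn": 0}, {"jaw": 0.5, "dx": 0, "dy": 0, "dz": -60, "turn": 0}]}}

```text
time: 25.87
tool_pos: [0.5963, -0.3111, 0.1944]
tool_rot: [-0.006, 0.802, 0.597, -0.002]
contact_force: [-0.2, 0.6, -1.6]
gripper_width: 0.502
grasp_force: 0.0
```

>>> {"fn": "apply_moves", "kwargs": {"series": [{"jaw": 0.5, "dx": 0, "dy": 0, "dz": -40, "turn": 0}, {"jaw": 0, "dx": 0, "dy": -30, "dz": -80, "turn": 0}, {"jaw": 0, "dx": 0, "dy": -60, "dz": -110, "turn": 0}, {"jaw": 0, "dx": 0, "dy": -90, "dz": -140, "turn": 0}, {"jaw": 0, "dx": 0, "dy": -90, "dz": -180, "turn": 0}]}}

```text
time: 26.28
tool_pos: [0.5101, -0.2857, 0.3733]
tool_rot: [-0.003, 0.802, 0.597, -0.001]
contact_force: [0.4, 0.0, -0.0]
gripper_width: 0.997
grasp_force: 0.0
```

Run:
```python
from h import *
a=shot('scene');b=shot('top')
for n,p in(('s',a),('t',b)):
    for d in spotter.outline_of(p,'sander0'):print(n,round(d['conf'],2),np.round(d['extent']))
d=spotter.outline_of(b,'lamp_grip')[0];print('lamp',d['conf'],d['extent'])
rel((.7098,.2417,.40,.209),(.69,.16,.40,.209))
c=cv2.hconcat([cv2.resize(b['pixels'][100:280,200:480],(400,257)),cv2.resize(a['pixels'][160:300,80:300],(400,257),interpolation=cv2.INTER_CUBIC)])
cv2.imwrite('pics/w8.png',cv2.cvtColor(c,cv2.COLOR_RGB2BGR))
```

```text
s 0.97 [215. 223. 247. 245.]
s 0.66 [181. 220. 210. 240.]
s 0.59 [147. 217. 180. 235.]
t 0.96 [282. 144. 316. 174.]
t 0.84 [321. 156. 365. 187.]
t 0.27 [274. 119. 440. 196.]
lamp 0.68 [53.6, 126.1, 215.5, 181.1]
t=26.5 tcp [ 0.5142 -0.2878  0.3757] psi -0.290 tilt [ 0.001 -0.001 -1.   ] j6 -0.35 w 0.998 g 0.0 F [-0.4  0.2 -0.6]
[0.71  0.242 0.4   0.209] -> [563.3  36.1 -24.4] turn -0.499
[0.69  0.16  0.4   0.209] -> [479.3  40.5 -24.4] turn -0.499
```

View pics/w8.png

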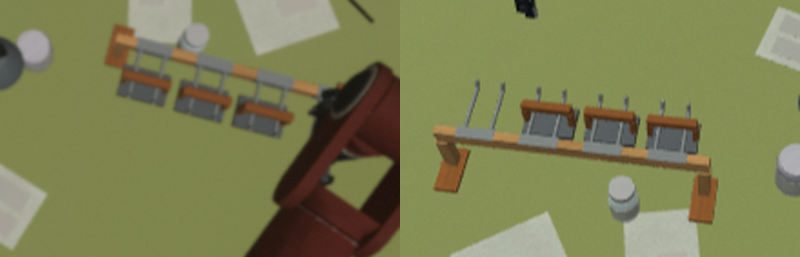

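>>> {"fn": "apply_moves", "kwargs": {"series": [{"jaw": 0, "dx": 200, "dy": 0, "dz": -24, "turn": 0}, {"jaw": 0, "dx": 200, "dy": 0, "dz": -24, "turn": 0}, {"jaw": 0, "dx": 200, "dy": 0, "dz": -24, "turn": 0}, {"jaw": 0, "dx": 200, "dy": 0, "dz": -24, "turn": 0}, {"jaw": 0, "dx": 200, "dy": 0, "dz": -24, "turn": 0}]}}

```text
time: 26.95
tool_pos: [0.5716, -0.0935, 0.3971]
tool_rot: [-0.002, 0.802, 0.598, -0.001]
contact_force: [1.5, 0.4, -0.7]
gripper_width: 0.997
grasp_force: 0.0
```

>>> {"fn": "apply_moves", "kwargs": {"series": [{"jaw": 0, "dx": 200, "dy": 20, "dz": 0, "turn": -0.5}, {"jaw": 0, "dx": 200, "dy": 20, "dz": 0, "turn": -0.5}, {"jaw": 0, "dx": 200, "dy": 20, "dz": 0, "turn": -0.5}, {"jaw": 0, "dx": 200, "dy": 20, "dz": 0, "turn": -0.5}, {"jaw": 0, "dx": 200, "dy": 20, "dz": 0, "turn": -0.5}]}}

```text
time: 27.37
tool_pos: [0.6481, 0.0929, 0.3962]
tool_rot: [-0.002, 0.627, 0.779, -0.001]
contact_force: [-0.4, -0.4, -0.1]
gripper_width: 1.002
grasp_force: 0.0
```

Run:
```python
from h import *
rel((.7098,.2417,.40,.209))
b=shot('top')
h=cv2.cvtColor(b['pixels'],cv2.COLOR_RGB2HSV)
m=((h[...,1]<70)&(h[...,2]>130)).astype(np.uint8);m[:190]=0;m[285:]=0;m[:,:150]=0;m[:,240:]=0
m=cv2.morphologyEx(m,cv2.MORPH_CLOSE,np.ones((7,7)));r=cv2.minAreaRect(np.argwhere(m)[:,::-1].astype(np.float32));print('sheet',r,at_z(b,r[0],0))
```

```text
t=27.4 tcp [0.6481 0.0929 0.3962] psi 0.216 tilt [-0.004  0.    -1.   ] j6 -0.19 w 1.002 g 0.0 F [-0.4 -0.4 -0.1]
[0.71  0.242 0.4   0.209] -> [132.1  92.2  -4.1] turn 0.007
sheet ((193.70396423339844, 238.23828125), (64.65057373046875, 47.226165771484375), 32.735225677490234) [[0.43945986 0.28815045 0.        ]]
```

>>> {"fn": "apply_moves", "kwargs": {"series": [{"jaw": 0, "dx": 132, "dy": 92, "dz": -4, "turn": 0.005}, {"jaw": 0, "dx": 132, "dy": 92, "dz": -4, "turn": 0.005}, {"jaw": 0, "dx": 132, "dy": 92, "dz": -4, "turn": 0.005}, {"jaw": 0, "dx": 132, "dy": 92, "dz": -4, "turn": 0.005}, {"jaw": 0, "dx": 132, "dy": 92, "dz": -4, "turn": 0.005}]}}

```text
time: 27.83
tool_pos: [0.7108, 0.2444, 0.3971]
tool_rot: [-0.003, 0.629, 0.778, -0.002]
contact_force: [0.5, 0.0, -1.3]
gripper_width: 1.004
grasp_force: 0.0
```

Run:
```python
from h import *
p=shot('wrist','w9.png');p['fish']=1
rel((.7098,.2417,.276,.209))
u=np.array([np.cos(.209-np.pi/2),np.sin(.209-np.pi/2),0]);c=np.array([.7098,.2417,.302])
print(projn(p,[c,c+.03*u,c-.03*u]))
# black fin pixels in the view
g=p['pixels'].max(2)<35;print([ (r,np.flatnonzero(g[r,150:330])[[0,-1]]+150) for r in range(90,220,12) if g[r,150:330].any()])
a=shot('scene');h=cv2.cvtColor(a['pixels'],cv2.COLOR_RGB2HSV)
m=((h[...,1]<70)&(h[...,2]>130)).astype(np.uint8);k=np.zeros_like(m);k[160:210,270:338]=1;m=cv2.morphologyEx(m*k,cv2.MORPH_CLOSE,np.ones((5,5)))
n,l,st,ce=cv2.connectedComponentsWithStats(m);i=1+np.argmax(st[1:,4]);X=at_z(a,np.argwhere(l==i)[:,::-1],0)[:,:2];r=cv2.minAreaRect((X*1000).astype(np.float32));print('scene sheet',r)
```

```text
t=27.9 tcp [0.7104 0.2416 0.3977] psi 0.209 tilt [-0.007 -0.001 -1.   ] j6 0.02 w 0.998 g 0.0 F [-0.2 -0.7 -1. ]
[0.71  0.242 0.276 0.209] -> [  0.2   0.3 121.7] turn 0.000
[[250.71373969 189.49857125]
 [250.71019823 221.65207322]
 [250.7393958  155.35606454]]
[(150, array([244, 255])), (162, array([242, 255])), (174, array([242, 255])), (186, array([243, 255])), (198, array([243, 255])), (210, array([243, 256]))]
scene sheet ((438.3307800292969, 284.92236328125), (211.78543090820312, 154.7701873779297), 56.65945053100586)
```

View pics/w9.png

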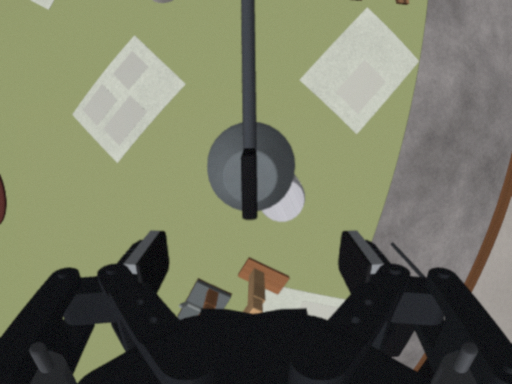

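>>> {"fn": "apply_moves", "kwargs": {"series": [{"jaw": 0, "dx": 3, "dy": -1, "dz": 35, "turn": 0}, {"jaw": 0, "dx": 3, "dy": -1, "dz": 70, "turn": 0}, {"jaw": 0, "dx": 3, "dy": -1, "dz": 95, "turn": 0}, {"jaw": 0.3, "dx": 3, "dy": -1, "dz": 120, "turn": 0}, {"jaw": 0.6, "dx": 3, "dy": -1, "dz": 120, "turn": 0}]}}

```text
time: 28.35
tool_pos: [0.7054, 0.2387, 0.2743]
tool_rot: [-0.004, 0.632, 0.775, -0.005]
contact_force: [0.1, 0.4, -1.3]
gripper_width: 0.748
grasp_force: 0.0
```

>>> {"fn": "apply_moves", "kwargs": {"series": [{"jaw": 0.7, "dx": 0, "dy": 0, "dz": 0, "turn": 0}, {"jaw": 0.8, "dx": 0, "dy": 0, "dz": 0, "turn": 0}, {"jaw": 0.85, "dx": 0, "dy": 0, "dz": 0, "turn": 0}, {"jaw": 0.9, "dx": 0, "dy": 0, "dz": 0, "turn": 0}, {"jaw": 1, "dx": 0, "dy": 0, "dz": 0, "turn": 0}]}}

```text
time: 28.77
tool_pos: [0.7093, 0.2407, 0.2871]
tool_rot: [0.002, 0.631, 0.776, 0.001]
contact_force: [-1.0, -1.4, 5.5]
gripper_width: 0.126
grasp_force: 58.6
```

>>> {"fn": "apply_moves", "kwargs": {"series": [{"jaw": 1, "dx": 0, "dy": 0, "dz": 0, "turn": 0}, {"jaw": 1, "dx": 0, "dy": 0, "dz": 0, "turn": 0}]}}

```text
time: 28.93
tool_pos: [0.7093, 0.2408, 0.287]
tool_rot: [0.002, 0.631, 0.776, 0.001]
contact_force: [-1.6, -1.5, 6.0]
gripper_width: 0.124
grasp_force: 58.7
```

Run:
```python
from h import *
rel()
s,t,R=tool();psi=np.arctan2(R[1,1],R[0,1]);arm=psi-np.pi/2
# hinge from two gripped poses: first grip (.466,.2697) arm -2.046 and this, mean of both
H=np.array([.627,.591]);print('arm dir by psi',arm,'by hinge',np.arctan2(*(t[:2]-H)[::-1]),'radius',np.hypot(*(t[:2]-H)))
g=np.array([.439,.2865])-H;goal=np.arctan2(g[1],g[0]);print('goal',goal,'dist',np.hypot(*g))
a0=np.arctan2(*(t[:2]-H)[::-1]);tot=goal-a0;print('swing',tot)
h=R.T@np.r_[H-t[:2],0]*1000;print('hinge in tool',h)
```

```text
t=28.9 tcp [0.7093 0.2408 0.287 ] psi 0.205 tilt [ 0.004  0.    -1.   ] j6 0.02 w 0.124 g 58.7 F [-1.6 -1.5  6. ]
arm dir by psi -1.3657219812742145 by hinge -1.3400913828034606 radius 0.3597726172656451
goal -2.1239158391688266 dist 0.357860657239658
swing -0.783824456365366
hinge in tool [ 3.59654364e+02 -9.22009535e+00 -2.54274222e-01]
```

>>> {"fn": "apply_moves", "kwargs": {"series": [{"jaw": 0.5, "dx": 0, "dy": 0, "dz": -2, "turn": 0}, {"jaw": 0.4, "dx": 0, "dy": 0, "dz": 0, "turn": 0}, {"jaw": 0.4, "dx": 0, "dy": 0, "dz": 6, "turn": 0}, {"jaw": 0.4, "dx": 0, "dy": 0, "dz": 12, "turn": 0}, {"jaw": 0.6, "dx": 0, "dy": 0, "dz": 12, "turn": 0}]}}

```text
time: 29.35
tool_pos: [0.7075, 0.2408, 0.2682]
tool_rot: [-0.001, 0.631, 0.776, -0.002]
contact_force: [-0.0, -0.0, -0.9]
gripper_width: 0.478
grasp_force: 0.0
```

>>> {"fn": "apply_moves", "kwargs": {"series": [{"jaw": 0.8, "dx": 0, "dy": 0, "dz": 0, "turn": 0}, {"jaw": 0.9, "dx": 0, "dy": 0, "dz": 0, "turn": 0}, {"jaw": 1, "dx": 0, "dy": 0, "dz": 0, "turn": 0}, {"jaw": 1, "dx": 0, "dy": 0, "dz": 0, "turn": 0}, {"jaw": 1, "dx": 0, "dy": 0, "dz": 0, "turn": 0}]}}

```text
time: 29.77
tool_pos: [0.7083, 0.2409, 0.271]
tool_rot: [-0.0, 0.631, 0.776, -0.0]
contact_force: [0.7, -1.2, -1.9]
gripper_width: 0.149
grasp_force: 60.3
```

Run:
```python
from h import *
rel((.440,.288,.276,-.558))
s,t,R=tool();H=np.array([.631,.594]);h=R.T@np.r_[H-t[:2],0]*1000;print(h)
tot=.79;N=10
for k in range(1,N+1):
    a=tot*k/N;c,S=np.cos(a),np.sin(a);v=-h[:2];print(k,np.round(h[:2]+[c*v[0]-S*v[1],S*v[0]+c*v[1]],1),round(a,3))
```

```text
t=29.8 tcp [0.7083 0.2409 0.271 ] psi 0.206 tilt [-0.001 -0.    -1.   ] j6 0.02 w 0.149 g 60.3 F [ 0.7 -1.2 -1.9]
[ 0.44   0.288  0.276 -0.558] -> [ 101.  -253.    -4.9] turn 0.764
[ 3.61454870e+02 -3.49264074e+00 -5.40088261e-02]
1 [  0.9 -28.5] 0.079
2 [  4.  -56.9] 0.158
3 [  9.3 -85. ] 0.237
4 [  16.8 -112.5] 0.316
5 [  26.5 -139.4] 0.395
6 [  38.3 -165.4] 0.474
7 [  52.  -190.4] 0.553
8 [  67.8 -214.2] 0.632
9 [  85.3 -236.7] 0.711
10 [ 104.6 -257.8] 0.79
```

>>> {"fn": "apply_moves", "kwargs": {"series": [{"jaw": 1, "dx": 1, "dy": -28, "dz": 0, "turn": 0.079}, {"jaw": 1, "dx": 4, "dy": -57, "dz": 0, "turn": 0.158}, {"jaw": 1, "dx": 9, "dy": -85, "dz": 0, "turn": 0.237}, {"jaw": 1, "dx": 17, "dy": -112, "dz": 0, "turn": 0.316}, {"jaw": 1, "dx": 26, "dy": -139, "dz": 0, "turn": 0.395}]}}

```text
time: 30.18
tool_pos: [0.566, 0.2366, 0.271]
tool_rot: [0.001, 0.772, 0.635, -0.001]
contact_force: [2.3, -0.8, -0.9]
gripper_width: 0.148
grasp_force: 61.1
```

>>> {"fn": "apply_moves", "kwargs": {"series": [{"jaw": 1, "dx": 1, "dy": -28, "dz": 0, "turn": 0.079}, {"jaw": 1, "dx": 4, "dy": -57, "dz": 0, "turn": 0.158}, {"jaw": 1, "dx": 9, "dy": -85, "dz": 0, "turn": 0.237}, {"jaw": 1, "dx": 17, "dy": -112, "dz": 0, "turn": 0.316}, {"jaw": 1, "dx": 17, "dy": -112, "dz": 0, "turn": 0.316}]}}

```text
time: 30.6
tool_pos: [0.4549, 0.2748, 0.2709]
tool_rot: [0.001, 0.862, 0.507, -0.005]
contact_force: [-9.9, -10.7, 0.8]
gripper_width: 0.149
grasp_force: 60.0
```

Run:
```python
from h import *
rel((.440,.288,.272,-.558))
```

```text
t=30.6 tcp [0.4549 0.2748 0.2709] psi -0.507 tilt [-0.007 -0.006 -1.   ] j6 0.91 w 0.149 g 60.0 F [ -9.9 -10.7   0.8]
[ 0.44   0.288  0.272 -0.558] -> [  4.3 -19.4  -1. ] turn 0.051
```

>>> {"fn": "apply_moves", "kwargs": {"series": [{"jaw": 1, "dx": -1, "dy": -6, "dz": 0, "turn": 0.017}, {"jaw": 1, "dx": -1, "dy": -12, "dz": 0, "turn": 0.034}, {"jaw": 1, "dx": 0, "dy": -18, "dz": 0, "turn": 0.051}, {"jaw": 1, "dx": 0, "dy": -18, "dz": 0, "turn": 0.051}]}}

```text
time: 30.93
tool_pos: [0.4417, 0.2823, 0.2709]
tool_rot: [0.002, 0.874, 0.485, -0.005]
contact_force: [-9.1, -10.1, 1.2]
gripper_width: 0.146
grasp_force: 60.8
```

Run:
```python
from h import *
rel((.440,.288,.272,-.558))
```

```text
t=30.9 tcp [0.4417 0.2823 0.2709] psi -0.557 tilt [-0.006 -0.007 -1.   ] j6 0.99 w 0.146 g 60.8 F [ -9.1 -10.1   1.2]
[ 0.44   0.288  0.272 -0.558] -> [ 3.9 -4.5 -1.1] turn 0.001
```

>>> {"fn": "apply_moves", "kwargs": {"series": [{"jaw": 1, "dx": -2, "dy": -3, "dz": 0, "turn": 0.01}, {"jaw": 1, "dx": -2, "dy": -3, "dz": 0, "turn": 0.01}, {"jaw": 0.6, "dx": -2, "dy": -3, "dz": 0, "turn": 0.01}, {"jaw": 0.3, "dx": -2, "dy": -3, "dz": 0, "turn": 0.01}, {"jaw": 0, "dx": -2, "dy": -3, "dz": 0, "turn": 0.01}]}}

```text
time: 31.35
tool_pos: [0.4416, 0.2849, 0.2723]
tool_rot: [-0.0, 0.877, 0.481, 0.001]
contact_force: [-0.9, 0.1, 0.2]
gripper_width: 0.566
grasp_force: 0.0
```

>>> {"fn": "apply_moves", "kwargs": {"series": [{"jaw": 0, "dx": 0, "dy": 0, "dz": 0, "turn": 0}, {"jaw": 0, "dx": 0, "dy": 0, "dz": -20, "turn": 0}, {"jaw": 0, "dx": 0, "dy": 0, "dz": -60, "turn": 0}, {"jaw": 0, "dx": 0, "dy": 0, "dz": -100, "turn": 0}, {"jaw": 0, "dx": 0, "dy": 0, "dz": -130, "turn": 0}]}}

```text
time: 31.77
tool_pos: [0.4414, 0.2847, 0.4052]
tool_rot: [0.0, 0.877, 0.481, 0.002]
contact_force: [0.6, 0.6, 0.6]
gripper_width: 1.005
grasp_force: 0.0
```

>>> {"fn": "apply_moves", "kwargs": {"series": [{"jaw": 0, "dx": -170, "dy": 90, "dz": 0, "turn": 0}, {"jaw": 0, "dx": -170, "dy": 90, "dz": 0, "turn": 0}, {"jaw": 0, "dx": -170, "dy": 90, "dz": 0, "turn": 0}, {"jaw": 0, "dx": -170, "dy": 90, "dz": 0, "turn": 0}, {"jaw": 0, "dx": -170, "dy": 90, "dz": 0, "turn": 0}]}}

```text
time: 32.18
tool_pos: [0.4253, 0.0902, 0.4023]
tool_rot: [0.001, 0.877, 0.48, 0.001]
contact_force: [1.3, -0.3, 0.8]
gripper_width: 1.003
grasp_force: 0.0
```

>>> {"fn": "apply_moves", "kwargs": {"series": [{"jaw": 0, "dx": -170, "dy": 90, "dz": 0, "turn": 0}, {"jaw": 0, "dx": -170, "dy": 90, "dz": 0, "turn": 0}, {"jaw": 0, "dx": -170, "dy": 90, "dz": 0, "turn": 0}, {"jaw": 0, "dx": -170, "dy": 90, "dz": 0, "turn": 0}, {"jaw": 0, "dx": -170, "dy": 90, "dz": 0, "turn": 0}]}}

```text
time: 32.6
tool_pos: [0.4096, -0.1021, 0.4019]
tool_rot: [0.001, 0.877, 0.48, 0.0]
contact_force: [-1.3, 0.2, 0.0]
gripper_width: 0.999
grasp_force: 0.0
```

Run:
```python
from h import *
rel()
b=shot('top','t9.png');a=shot('scene','s9.png')
d=spotter.outline_of(b,'lamp_head')[0];print('lamp',d['conf'],d['extent'])
# head disc: region opened to remove the arm
m=cv2.morphologyEx(d['region'].astype(np.uint8),cv2.MORPH_OPEN,cv2.getStructuringElement(2,(17,17)));c,r=cv2.minEnclosingCircle(np.argwhere(m)[:,::-1].astype(np.float32))
print('disc',c,r,at_z(b,c,.2),'sheet',.439,.2865)
for n,p in(('s',a),('t',b)):
    for d in spotter.outline_of(p,'sander0'):print(n,round(d['conf'],2),np.round(d['extent']))
for t in('paint_tin','mug','glue_jar'):
    d=spotter.outline_of(b,t)[0];print(t,at_z(b,ctr(d),.09))
```

```text
t=32.6 tcp [ 0.4096 -0.1021  0.4019] psi -0.570 tilt [ 0.001 -0.001 -1.   ] j6 0.15 w 0.999 g 0.0 F [-1.3  0.2  0. ]
lamp 0.72 [57.1, 162.7, 202.7, 256.8]
disc (182.46551513671875, 238.44827270507812) 19.559131622314453 [[0.43857758 0.2852059  0.2       ]] sheet 0.439 0.2865
s 0.97 [176. 219. 212. 241.]
s 0.86 [216. 218. 247. 244.]
s 0.64 [147. 213. 178. 232.]
t 0.67 [363. 168. 408. 196.]
t 0.63 [321. 155. 365. 185.]
t 0.56 [281. 142. 322. 177.]
paint_tin [[0.74811917 0.16983179 0.09      ]]
mug [[0.45928241 0.51667609 0.09      ]]
glue_jar [[ 0.77229171 -0.17626207  0.09      ]]
```

Head is within 2 mm of the sheet centre, three sanders hang, bystanders unmoved, robot clear.

```bash
python3 -c "
from plant import ticket
print(ticket.job_done())"
```

```text
the job is handed in; nothing more can be done
None
```

I handed the job in at about 33 s of the 200 s: I swung the lamp aside, hung all three sanders on their own hooks, and brought the lamp head back to within about 2 mm of the sheet's centre. The tin, mug and jar stayed where they were; no verdict came back.

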